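# Lay up laminating strips against the rail and hang the patterns away

### The job

Get the carving bench ready for gluing up a blank. Hang every loose pattern on the sloping board by its eye, one to a peg and lying flat against the board (any peg will do; one may be lying in the way in front of the rail), and push the two long strips up to the angle-iron rail so that one lies flat and parallel against the rail's working face and the other flat and parallel against it, no gaps, both within the rail's length. Leave the glue jar, bear and mallet alone.

Things in the scene. Friction and masses are not known exactly. Their poses are not given: they have to be found in the camera images.
- fence: Fixed aluminium angle iron (the rail): 340 mm long, 40 mm high. Origin at bench level in the middle of its upright working face; its x runs along the rail, its y points out of the working face towards the strips (roughly to the robot's left), z up. The low flange (34 mm wide, 5 mm high) lies behind the working face, away from the strips.
- strip_dark_mid (a point): Centre of the dark brown wooden strip, loose, 220 x 30 x 24 mm high, about 140 g, lying flat on the bench; x along its length, z up. The strip has the same cross-section all along, and slides when pushed low down with shut fingers.
- strip_red_mid (a point): Centre of the reddish wooden strip, loose, 220 x 30 x 24 mm high, about 140 g, lying flat on the bench; x along its length, z up. The strip has the same cross-section all along, and slides when pushed low down with shut fingers.
- pattern_blue_waist (a point): Centre (half-way up its thickness) of the blue painted carving pattern, a loose board plate 16 mm thick, about 130 mm long with a round tail, about 70 g, lying flat on the bench. Its waist here is 36 mm wide along its y, straight-sided for 20 mm or more either side of this point: grip it across y. x points to the eye end. Absent in some starts.
- pattern_blue_eye (a point): Centre of the round through-hole (22 mm) in the 44 mm wide, 42 mm long head of the blue pattern, half-way through its thickness, 45 mm from the waist point along x; the hole's axis is z. Absent in some starts.
- pattern_green_waist (a point): Centre (half-way up its thickness) of the green painted carving pattern, a loose board plate 16 mm thick, about 130 mm long with a square tail, about 70 g, lying flat on the bench. Its waist here is 36 mm wide along its y, straight-sided for 20 mm or more either side of this point: grip it across y. x points to the eye end. Absent in some starts.
- pattern_green_eye (a point): Centre of the round through-hole (22 mm) in the 44 mm wide, 42 mm long head of the green pattern, half-way through its thickness, 45 mm from the waist point along x; the hole's axis is z. Absent in some starts.
- pattern_yellow_waist (a point): Centre (half-way up its thickness) of the yellow painted carving pattern, a loose board plate 16 mm thick, about 130 mm long with a forked tail, about 70 g, lying flat on the bench. Its waist here is 36 mm wide along its y, straight-sided for 20 mm or more either side of this point: grip it across y. x points to the eye end. Absent in some starts.
- pattern_yellow_eye (a point): Centre of the round through-hole (22 mm) in the 44 mm wide, 42 mm long head of the yellow pattern, half-way through its thickness, 45 mm from the waist point along x; the hole's axis is z. Absent in some starts.
- peg0_seat (a point): Left peg of the fixed 290 mm wide plywood board, which slopes 45 degrees, facing the robot and up. Dark peg 10 mm thick, 42 mm long, square to the face; pegs 88 mm apart. Point on its axis 8 mm off the face: the eye's centre when a pattern lies on the face. z out along the peg, x up the slope. The face runs 125 mm down and 40 mm up the slope from the peg.
- peg1_seat (a point): Middle peg of the fixed 290 mm wide plywood board, which slopes 45 degrees, facing the robot and up. Dark peg 10 mm thick, 42 mm long, square to the face; pegs 88 mm apart. Point on its axis 8 mm off the face: the eye's centre when a pattern lies on the face. z out along the peg, x up the slope. The face runs 125 mm down and 40 mm up the slope from the peg.
- peg2_seat (a point): Right peg of the fixed 290 mm wide plywood board, which slopes 45 degrees, facing the robot and up. Dark peg 10 mm thick, 42 mm long, square to the face; pegs 88 mm apart. Point on its axis 8 mm off the face: the eye's centre when a pattern lies on the face. z out along the peg, x up the slope. The face runs 125 mm down and 40 mm up the slope from the peg.
- glue: Yellow glue jar, 66 mm thick, 85 mm tall, a bystander beyond the work; leave it alone. Origin at its underside.
- bear: Small carved wooden bear, 90 mm tall, a bystander beyond the work; leave it alone. Origin at its underside.
- mallet: Carver's mallet lying down, 220 mm long; origin underneath it, a bystander beyond the work; leave it alone. Origin at its underside.
There are look-alikes about, which are no part of the job. Of the things shaped like the part that bears pattern_blue_waist, the blue one is meant. What is shaped like the part that bears strip_dark_mid but green is not meant.

How it is judged:
At the end, for the whole second after the job is handed in: Strip centres 10-19 and 40-50 mm in front of the rail's face (either order), within 0.025 rad of it, flat, centres within 80 mm of the rail's middle. Each pattern present: eye centre within 12 mm of a peg's seat point, within 0.15 rad of flat on the board. All at rest (((y of strip_dark_mid in the frame of fence between 0.01 and 0.019 m and y of strip_red_mid in the frame of fence between 0.04 and 0.05 m) or (y of strip_red_mid in the frame of fence between 0.01 and 0.019 m and y of strip_dark_mid in the frame of fence between 0.04 and 0.05 m)) and angle between the x axis of each of strip_dark_mid, strip_red_mid and the x axis of fence, either way round below 0.025 rad and angle between each of strip_dark_mid, strip_red_mid's own z axis and vertical below 0.06 rad and height (world z) of each of strip_dark_mid, strip_red_mid below 0.018 m and x of strip_dark_mid in the frame of fence between -0.08 and 0.08 m and linear speed of each of strip_dark, strip_red, pattern_blue, pattern_green, pattern_yellow below 0.02 m/s and x of strip_red_mid in the frame of fence between -0.08 and 0.08 m and ((distance between pattern_blue_eye and peg0_seat below 0.012 m and angle between the z axis of pattern_blue_eye and the z axis of peg0_seat, either way round below 0.15 rad) or (distance between pattern_blue_eye and peg1_seat below 0.012 m and angle between the z axis of pattern_blue_eye and the z axis of peg1_seat, either way round below 0.15 rad) or (distance between pattern_blue_eye and peg2_seat below 0.012 m and angle between the z axis of pattern_blue_eye and the z axis of peg2_seat, either way round below 0.15 rad)) and ((distance between pattern_green_eye and peg0_seat below 0.012 m and angle between the z axis of pattern_green_eye and the z axis of peg0_seat, either way round below 0.15 rad) or (distance between pattern_green_eye and peg1_seat below 0.012 m and angle between the z axis of pattern_green_eye and the z axis of peg1_seat, either way round below 0.15 rad) or (distance between pattern_green_eye and peg2_seat below 0.012 m and angle between the z axis of pattern_green_eye and the z axis of peg2_seat, either way round below 0.15 rad)) and ((distance between pattern_yellow_eye and peg0_seat below 0.012 m and angle between the z axis of pattern_yellow_eye and the z axis of peg0_seat, either way round below 0.15 rad) or (distance between pattern_yellow_eye and peg1_seat below 0.012 m and angle between the z axis of pattern_yellow_eye and the z axis of peg1_seat, either way round below 0.15 rad) or (distance between pattern_yellow_eye and peg2_seat below 0.012 m and angle between the z axis of pattern_yellow_eye and the z axis of peg2_seat, either way round below 0.15 rad))); the robot touches nothing.
It fails at once if the glue is shifted by more than 5 cm (distance of glue from where it was at the start of the episode above 0.05 m).
It fails at once if the bear is shifted by more than 5 cm (distance of bear from where it was at the start of the episode above 0.05 m).
It fails at once if the mallet is shifted by more than 5 cm (distance of mallet from where it was at the start of the episode above 0.05 m).
Of pattern_blue, pattern_green, pattern_yellow only 2 to 3 are there at a start; the rules pass over those that are not, and their reading is None.
At some moment in a run one of strip_dark, strip_red may be knocked a few centimetres aside while the robot is not near it.
Once in a run the grip may slacken for a moment while it holds something.
It also fails if it takes over 210 s, if anything falls off the work surface, if the arm or the gripper's body presses on something with over 40 N, if the wrist force passes 120 N, or if a joint passes its speed limit or range.

### The arm

A 6-joint arm with a two-finger parallel gripper is mounted at the origin on the work surface. World frame = base frame: x ahead of the robot, y to its left, z up, the work surface at z = 0. Lengths are in m, angles in rad, forces in N, time in s.
With the tool pointing down it reaches from about 0.35 to 0.775 m from the base axis. Payload 7.3 kg.
Tool frame: the origin (TCP) lies on the centre line of the jaws, within the pads' length; the fingertips stand 22 mm ahead of it and the grasp point (between the pads) lies 3 mm ahead of it; z points along the fingers, y is the line along which they close (so a half turn about z gives the same grasp; the last joint's range is limited). The gripper opens to 92 mm and grips with 3 to 60 N. Pads are 19 mm wide; open, the fingers measure 130 mm over their backs; the gripper's body (75 mm by 190 mm) begins 47 mm behind the grasp point.
Start: joints at [-1.365, 0.342, 1.524, -0, 1.275, -0.146], TCP at [0.181, -0.493, 0.249] pointing down, gripper open.
Joint ranges: [-2.53, 2.53], [-0.77, 2.02], [0.04, 2.7], [-1, 4.14], [0.28, 2.66], [-3.11, 3.11]. Speed limits (rad/s): [2.57, 2.57, 3.14, 3.14, 3.14, 3.14].

### API

Orientations are given as a unit quaternion [x, y, z, w].
In Python, from rig import readout, cams, manip gives the robot as it stands.
- The arm moves only by the tool arm_command, never from a script. Its argument "commands" is a list of rows, each a list of 5 numbers: the shift along the tool's x, y, z in mm, then the turn about the tool's z in degrees, then the gripper's target within -1 to 1 (shut at 1, half-way at 0, fully open at -1). In form: [[x, y, z, yaw, grip], ...]. A call has exactly 10 rows; each row is the pose to reach, as a shift and turn from the pose commanded when the call began, along the tool's axes at that moment; what a row does not reach only later rows make up. A row lasts 1/12 s, in which the tool goes at most 41.7 mm and 7.16 degrees, less where a joint would pass 70% of its speed; a pose out of reach is approached as far as the arm can. A call with a gripper value outside its range is refused whole. The fingers move at their own pace and stop on an object; "grip_force" is the grip in N (left out, the last holds). Time passes only in rows, so rows that repeat a pose let the fingers close, or fill a call up. It gives the time, the measured TCP pose, the force, the opening and the grip force at its end, in the units of the state.
- readout.observe(): the state, without advancing time (a new reading comes with each control period).
- cams.capture(name): name is "side" or "top"; returns the picture (480x640x3 uint8, red, green, blue); there is no depth.
- cams.calibration(name): a dict with "fx", "fy", "cx", "cy" (pixels), "camera_from_world" (4x4, takes a point from world to camera coordinates). Camera axes: x right, y up, looking along -z (the intrinsics and any distortion apply to the point x, -y, -z); pixel columns grow to the right and rows downward; lengths in m; the calibration is good to about 2 mm. A picture is of the moment at which its call begins. calibration takes no time and is no camera call.
- manip.job_done(): hands the job in; it is judged then, once.
Trained networks look in the newest picture that a camera, given by its name, has taken for a name from the list of things; names that differ only in an ending like _2 or _b are one class to them, and where a whole thing is asked for, a point or a joint stands for the part that bears it (a point fixed in the world has none). Each returns a list of dicts, best first, with "p" (0 to 1); they miss things now and then, are a little off and sometimes report something else, mostly with a low value. They report only what shows in the picture. A call takes as long as a camera call. They do not tell look-alikes from the thing itself.
- cams.look_for(camera, target): "bbox" ([left, top, right, bottom] in pixels, round what is visible of it).
The state is a dict: "clock": time; "joint_positions": joint angles; "qd": joint speeds; "joint_torque": joint torques, N m; "position": TCP position; "eef_rot": TCP orientation; "ft_force": force on the tool from outside, world axes, zero at the start; "torque": the same for the moment, N m; "finger_gap": finger opening in m; "gripper_force": force on a finger pad.
Only numpy, scipy, OpenCV 4.12 (cv2) and the standard library are available. Lean on these libraries where they do the work, as an engineer would, in place of code of your own. Each camera call takes 0.05 s, during which the arm holds its last target. There are 200 camera calls.

## Working session

There is one attempt and no reset: what is moved stays moved. The work goes in short steps, Python scripts to look and compute and a tool call to move; the robot and the scene stay as the last step left them, time stands still between calls to the robot, and variables do not carry over. Pictures are saved under pics/ and viewed, at most 14 in all, crops included, and the job is handed in when it is done.

Besides the shell and the picture viewer there is one more tool, called after "Call:" in YAML: its name, and indented under it one key for each argument. arm_command: Moves the arm, as the interface text tells. Its arguments: {"type":"object","properties":{"commands":{"type":"array","items":{"type":"array","items":{"type":"number"}}},"grip_force":{"type":"number"}},"required":["commands"]}

```bash
mkdir -p pics; ls; cat > h.py <<'E'
import numpy as np, cv2
from rig import readout, cams, manip
from scipy.spatial.transform import Rotation as R
def snap(c,f):
    im=cams.capture(c); cv2.imwrite('pics/'+f,im[:,:,::-1]); return im
def ray(c,u,v):
    k=cams.calibration(c); M=np.array(k['camera_from_world'])
    d=np.array([(u-k['cx'])/k['fx'],-(v-k['cy'])/k['fy'],-1.])
    Rm=M[:3,:3]; return -Rm.T@M[:3,3], Rm.T@d
def at(c,u,v,z):
    o,d=ray(c,u,v); return o+d*(z-o[2])/d[2]
def proj(c,p):
    k=cams.calibration(c); M=np.array(k['camera_from_world'])
    q=M[:3,:3]@np.asarray(p)+M[:3,3]
    return np.array([k['cx']+k['fx']*q[0]/-q[2], k['cy']-k['fy']*q[1]/-q[2]])
E
python3 - <<'E'
from h import *
for c in ('top','side'):
    snap(c,c+'0.png'); k=cams.calibration(c); print(c,{a:b for a,b in k.items() if a!='camera_from_world'}); print(ray(c,320,240))
    for t in ['fence','strip_dark_mid','strip_red_mid','pattern_blue_waist','pattern_green_waist','pattern_yellow_waist','pattern_blue_eye','peg0_seat','peg1_seat','peg2_seat','glue','bear','mallet']:
        try: print(t,[(np.round(d['bbox']).astype(int).tolist(),round(d['p'],2)) for d in cams.look_for(c,t)][:4])
        except Exception as e: print(t,e)
s=readout.observe(); print(s)
E
```

```text
pics
top {'fx': 575.2703164558613, 'fy': 575.2703164558613, 'cx': 325.3636298243165, 'cy': 234.18612260070552}
(array([ 0.29514067, -0.03478712,  1.68189792]), array([ 0.09493509, -0.002372  , -0.9955756 ]))
fence [([399, 175, 444, 287], 0.97)]
strip_dark_mid [([461, 212, 527, 266], 0.97), ([347, 182, 376, 256], 0.71), ([410, 304, 432, 351], 0.71)]
strip_red_mid [([322, 161, 362, 234], 0.92)]
pattern_blue_waist [([263, 242, 311, 263], 0.91), ([218, 280, 261, 303], 0.69), ([263, 168, 296, 209], 0.64)]
pattern_green_waist [([381, 204, 404, 248], 0.71)]
pattern_yellow_waist [([289, 171, 321, 221], 0.56)]
pattern_blue_eye [([264, 165, 297, 208], 0.9), ([266, 241, 307, 261], 0.87), ([219, 279, 264, 300], 0.65), ([345, 182, 377, 252], 0.44)]
peg0_seat [([378, 203, 407, 248], 0.6), ([291, 173, 319, 219], 0.37)]
peg1_seat []
peg2_seat []
glue [([248, 118, 274, 148], 0.72)]
bear [([292, 129, 326, 158], 0.63)]
mallet [([348, 123, 425, 155], 0.87)]
side {'fx': 616.6666656866764, 'fy': 616.6666656866764, 'cx': 318.962065570741, 'cy': 233.52913217390082}
(array([0.28316055, 1.011913  , 1.19551717
[... 856 characters left out ...]
'clock': 1.4, 'joint_positions': array([-1.36498912e+00,  3.42024254e-01,  1.52409349e+00,  6.14094457e-07,
        1.27544075e+00, -1.46004545e-01]), 'qd': array([-0.00025863,  0.00154357,  0.00159243,  0.00097079,  0.00043646,
        0.00152561]), 'joint_torque': array([ 2.25468489e-04, -4.31129515e+01, -2.44474304e+01,  7.18087493e-02,
        4.83491190e-02, -8.19212772e-06]), 'position': array([ 0.18093514, -0.49284525,  0.24873018]), 'eef_rot': array([9.84568430e-01, 1.75000017e-01, 8.04263720e-07, 1.70636899e-05]), 'ft_force': array([ 0.92954291,  0.1790467 , -0.71639532]), 'torque': array([0.02646424, 0.04392085, 0.00746331]), 'gripper_force': 0.0, 'finger_gap': 0.09177293635131602}
```

View pics/top0.png

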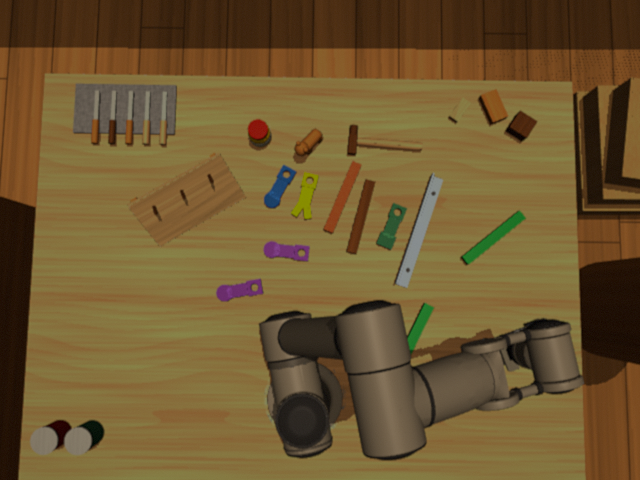

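View pics/side0.png

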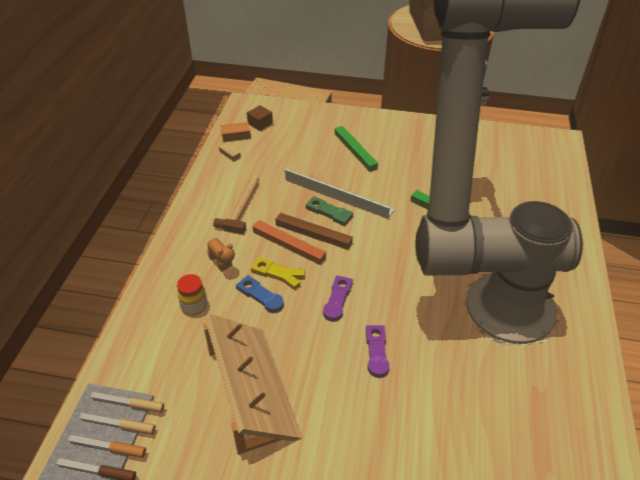

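Top view: blue pattern is at (281,187). The purple look-alikes at (287,252) and (240,290) are not meant. Yellow is at (306,196) and green at (392,226), between the strips and the rail. Red strip (342,197), dark strip (361,216), rail (420,230), board (187,198) with pegs near (155,212), (183,197) and (211,181). The green bars at (493,238) and (420,327) are decoys.

```bash
cat >> h.py <<'E'
HSV={'blue':((100,120,40),(125,255,255)),'green':((68,90,30),(95,255,200)),'yellow':((25,200,120),(33,255,255))}
E
python3 - <<'E'
from h import *
im=cv2.imread('pics/top0.png'); h=cv2.cvtColor(im,cv2.COLOR_BGR2HSV)
for n,(u,v) in dict(blue=(274,200),green=(390,235),yellow=(305,202),red=(342,200),dark=(361,216),rail=(420,230),table=(330,270),board=(170,215),gdec=(490,240)).items(): print(n,h[v,u])
c=im[150:270,130:290]; cv2.imwrite('pics/c1.png',cv2.resize(c,(800,600),interpolation=cv2.INTER_CUBIC))
c=im[150:300,255:455]; cv2.imwrite('pics/c2.png',cv2.resize(c,(800,600),interpolation=cv2.INTER_CUBIC))
s=cv2.imread('pics/side0.png')[300:460,190:310]; cv2.imwrite('pics/c3.png',cv2.resize(s,(450,600),interpolation=cv2.INTER_CUBIC))
E
```

```text
blue [106 183 102]
green [ 63 123  93]
yellow [ 31 255 140]
red [ 10 207 138]
dark [ 12 207  90]
rail [ 99  12 143]
table [ 24 129 136]
board [ 16 157 128]
gdec [ 63 189 116]
```

View pics/c1.png

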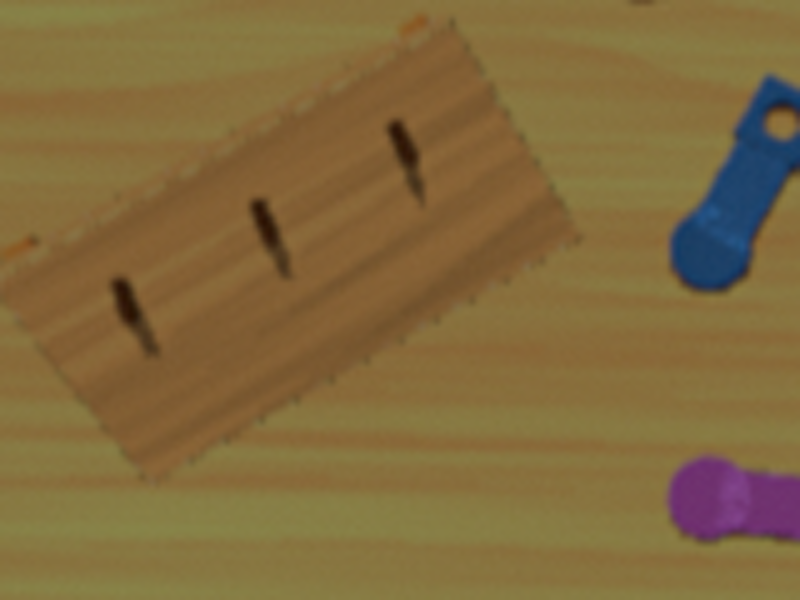

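View pics/c2.png

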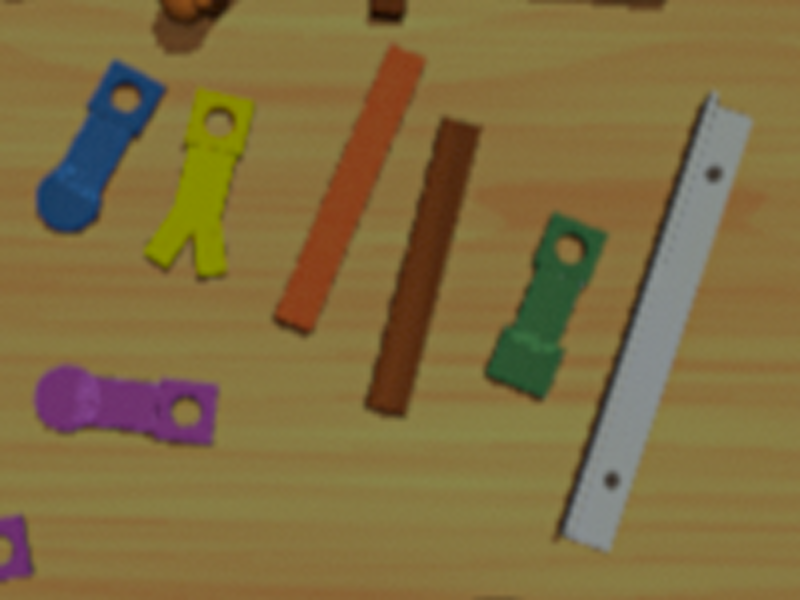

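View pics/c3.png

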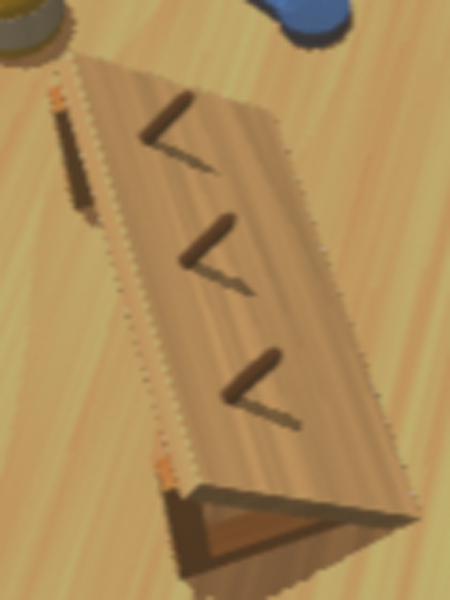

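Close crops: the blue eye is at about px (286,174) with its round tail at (272,201), so the choice holds and the purples differ in colour. Side crop shows peg bases at (230,336), (240,370) and (251,406). I'll fit the board in both views and segment the rest.

```bash
cat >> h.py <<'E'
HSV={'blue':((100,120,40),(120,255,255)),'green':((55,90,30),(72,255,255)),'yellow':((28,220,80),(34,255,255)),'red':((5,180,105),(13,255,255)),'dark':((5,170,40),(15,255,104))}
ROI={'top':{'blue':(250,155,305,215),'green':(370,195,410,255),'yellow':(280,160,325,225),'red':(310,150,375,245),'dark':(335,170,385,262)},
'side':{'blue':(225,265,290,320),'green':(298,190,360,230),'yellow':(240,250,312,295),'red':(245,212,335,268),'dark':(268,205,362,255)}}
def mask(im,n,roi):
    h=cv2.cvtColor(im,cv2.COLOR_RGB2HSV); m=cv2.inRange(h,*map(np.array,HSV[n])); o=np.zeros_like(m)
    a,b,c,d=roi; o[b:d,a:c]=m[b:d,a:c]
    k,l,st,_=cv2.connectedComponentsWithStats(o); 
    return np.uint8(l==1+np.argmax(st[1:,4]))*255 if k>1 else o
def pattern(c,im,n,roi,z=.008):
    m=mask(im,n,roi); cs,hi=cv2.findContours(m,cv2.RETR_CCOMP,cv2.CHAIN_APPROX_NONE)
    big=max(range(len(cs)),key=lambda i:cv2.contourArea(cs[i]) if hi[0][i][3]<0 else 0)
    f=np.zeros_like(m); cv2.drawContours(f,cs,big,255,-1)
    ho=(f>0)&(m==0); k,l,st,cen=cv2.connectedComponentsWithStats(np.uint8(ho)); 
    j=1+np.argmax(st[1:,4]); ey=at(c,*cen[j],z)
    v,u=np.nonzero(f); P=np.array([at(c,a,b,z)[:2] for a,b in zip(u,v)]); g=P.mean(0)
    d=ey[:2]-g; return ey[:2],g,np.degrees(np.arctan2(d[1],d[0])),np.linalg.norm(d),st[j,4]
def strip(c,im,n,roi,z=.014):
    m=mask(im,n,roi); v,u=np.nonzero(m); P=np.array([at(c,a,b,z)[:2] for a,b in zip(u,v)])
    (x,y),(w,h),a=cv2.minAreaRect(np.float32(P*1000)); 
    e=np.linalg.eigh(np.cov(P.T))[1][:,1]; e*=np.sign(e[0])
    return P.mean(0),(x,y),(w,h),np.degrees(np.arctan2(e[1],e[0]))
def board(p):
    x,y,z,a=p; c,s=np.cos(a),np.sin(a); q=2**-.5
    S=np.array([c*q,s*q,q]);N=np.array([-c*q,-s*q,q]);L=np.array([-s,c,0]); return np.array([x,y,z]),S,N,L
E
python3 - <<'E'
from h import *
from scipy.optimize import least_squares
T=dict(top={'pr':(209,175),'pm':(181.6,190.6),'pl':(153.6,206.6),'tr':(220.4,154),'br':(246,197.6),'bl':(160,246),'tl':(130,209.4)},
side={'pr':(230,336),'pm':(239.9,370.1),'pl':(251.3,405.9),'tr':(210,314.7),'br':(263.9,329.9),'bl':(301.5,438.7),'tl':(240.7,430.7),
'qr':(239.9,325.3),'qm':(252,357.6),'ql':(264,394.7)})
def pts(p):
    o,S,N,L=board(p); d={}
    for k,l in (('r',-.088),('m',0),('l',.088)): d['p'+k]=o+L*l; d['q'+k]=o+L*l+N*.042
    for k,l in (('r',-.145),('l',.145)): d['t'+k]=o+L*l+S*.04; d['b'+k]=o+L*l-S*.125
    return d
def f(p):
    d=pts(p); return np.concatenate([proj(c,d[k])-T[c][k] for c in T for k in T[c]])
r=least_squares(f,[.6,.3,.1,.5]); print('board',r.x.round(4),np.degrees(r.x[3]).round(2)); print(r.fun.reshape(-1,2).round(1).tolist())
ims={c:cv2.imread(f'pics/{c}0.png')[:,:,::-1].copy() for c in ('top','side')}
for n in ('blue','green','yellow'):
    for c in ims:
        e,g,a,d,s=pattern(c,ims[c],n,ROI[c][n]); print(n,c,e.round(4),g.round(4),a.round(1),d.round(4),s)
for n in ('red','dark'):
    for c in ims: 
        try: print(n,c,*[np.round(q,3) for q in strip(c,ims[c],n,ROI[c][n])])
        except Exception as e: print(e)
# rail
for z,pp in ((0,[(555,540),(708,95)]),(.005,[(610,550),(752,118)])): print('rail',[at('top',255+a/4,150+b/4,z).round(4) for a,b in pp])
for z,pp in ((.04,[(285,172),(391,211)]),(0,[(288,181),(391,216)])): print('rail side',[at('side',a,b,z).round(4) for a,b in pp])
E
```

```text
board [0.5778 0.3501 0.0843 0.5363] 30.73
[[0.6, 1.6], [0.4, 1.4], [0.7, 0.9], [0.4, 1.8], [0.5, 1.1], [-0.0, 1.5], [-1.9, -2.0], [-1.4, 1.4], [-1.1, 0.2], [-1.4, 0.4], [-1.5, -1.5], [-1.0, 0.3], [0.5, -0.1], [1.5, -1.6], [0.8, 0.2], [-0.5, 0.6], [-0.6, -0.6]]
blue top [0.649  0.0641] [0.6113 0.0842] -28.0 0.0427 53
blue side [0.5702 0.091 ] [0.6033 0.081 ] 163.2 0.0346 2
green top [ 0.541  -0.2643] [ 0.4979 -0.247 ] -21.8 0.0464 59Traceback (most recent call last):
  File "<stdin>", line 17, in <module>
  File "h.py", line 30, in pattern
    j=1+np.argmax(st[1:,4]); ey=at(c,*cen[j],z)
        ~~~~~~~~~^^^^^^^^^^
    return _wrapfunc(a, 'argmax', axis=axis, out=out, **kwds)
    return bound(*args, **kwds)
ValueError: attempt to get argmax of an empty sequence
```

```bash
python3 - <<'E'
from h import *
ims={c:cv2.imread(f'pics/{c}0.png')[:,:,::-1].copy() for c in ('top','side')}
for n in ('green','yellow'):
    e,g,a,d,s=pattern('top',ims['top'],n,ROI['top'][n]); print(n,e.round(4),g.round(4),a.round(1),d.round(4),s)
for n in ('red','dark'):
    for c in ims: 
        try: print(n,c,*[np.round(q,3) for q in strip(c,ims[c],n,ROI[c][n])])
        except Exception as e: print(e)
for z,pp in ((0,[(555,540),(708,95)]),(.005,[(610,550),(752,118)])): print('rail',[at('top',255+a/4,150+b/4,z).round(4) for a,b in pp])
for z,pp in ((.04,[(285,172),(391,211)]),(0,[(288,181),(391,216)])): print('rail side',[at('side',a,b,z).round(4) for a,b in pp])
q=R.from_quat(readout.observe()['eef_rot']).as_matrix(); print(q.round(3))
# peg bases from top-only assuming z
for z in (.084,.088,.092): print(z,[at('top',u,v,z).round(4) for u,v in ((209.4,175.4),(182,191),(154,207))],[at('side',u,v,z).round(4) for u,v in ((230,336),(239.9,370.1),(251.3,405.9))])
E
```

```text
green [ 0.541  -0.2643] [ 0.4979 -0.247 ] -21.8 0.0464 59Traceback (most recent call last):
  File "<stdin>", line 4, in <module>
  File "h.py", line 31, in pattern
    v,u=np.nonzero(f); P=np.array([at(c,a,b,z)[:2] for a,b in zip(u,v)]); g=P.mean(0)
                                   ~~^^^^^^^^^
  File "h.py", line 11, in at
    o,d=ray(c,u,v); return o+d*(z-o[2])/d[2]
        ~~~^^^^^^^
  File "h.py", line 7, in ray
    k=cams.calibration(c); M=np.array(k['camera_from_world'])
ValueError: time passes only in moves, steps and waits
```

```bash
python3 - <<'E'
s=open('h.py').read().replace("k=cams.calibration(c)","k=cal(c)").replace("def snap","import functools\ncal=functools.lru_cache(None)(lambda c: cams.calibration(c))\ndef snap",1)
open('h.py','w').write(s)
E
python3 - <<'E'
from h import *
ims={c:cv2.imread(f'pics/{c}0.png')[:,:,::-1].copy() for c in ('top','side')}
for n in ('yellow',):
  try:
    e,g,a,d,s=pattern('top',ims['top'],n,ROI['top'][n]); print(n,e.round(4),g.round(4),a.round(1),d.round(4),s)
  except Exception as e: print(e)
for n in ('red','dark'):
    for c in ims: 
        try: print(n,c,*[np.round(q,3) for q in strip(c,ims[c],n,ROI[c][n])])
        except Exception as e: print(e)
for z,pp in ((0,[(555,540),(708,95)]),(.005,[(610,550),(752,118)])): print('rail',[at('top',255+a/4,150+b/4,z).round(4) for a,b in pp])
for z,pp in ((.04,[(285,172),(391,211)]),(0,[(288,181),(391,216)])): print('rail side',[at('side',a,b,z).round(4) for a,b in pp])
q=R.from_quat(readout.observe()['eef_rot']).as_matrix(); print(q.round(3))
for z in (.084,.088,.092): print(z,[at('top',u,v,z).round(4) for u,v in ((209.4,175.4),(182,191),(154,207))],[at('side',u,v,z).round(4) for u,v in ((230,336),(239.9,370.1),(251.3,405.9))])
E
```

```text
yellow [ 0.6321 -0.0057] [0.5874 0.0051] -13.6 0.0459 52
red top [ 0.583 -0.102] [ 583.855 -102.378] [ 28.183 218.287] -22.279
OpenCV(4.12.0) /io/opencv/modules/imgproc/src/convhull.cpp:143: error: (-215:Assertion failed) total >= 0 && (depth == CV_32F || depth == CV_32S) in function 'convexHull'

dark top [ 0.525 -0.156] [ 525.405 -155.657] [ 29.267 220.801] -14.431
OpenCV(4.12.0) /io/opencv/modules/imgproc/src/convhull.cpp:143: error: (-215:Assertion failed) total >= 0 && (depth == CV_32F || depth == CV_32S) in function 'convexHull'

rail [array([ 0.3264, -0.2556,  0.    ]), array([ 0.6581, -0.37  ,  0.    ])]
rail [array([ 0.3196, -0.295 ,  0.005 ]), array([ 0.6402, -0.4016,  0.005 ])]
rail side [array([ 0.6449, -0.3522,  0.04  ]), array([ 0.3208, -0.2448,  0.04  ])]
rail side [array([ 0.639, -0.36 ,  0.   ]), array([ 0.3199, -0.2677,  0.    ])]
[[ 0.939  0.345  0.   ]
 [ 0.345 -0.939 -0.   ]
 [-0.     0.    -1.   ]]
0.084 [array([0.6262, 0.2752, 0.084 ]), array([0.5806, 0.3504, 0.084 ]), array([0.5342, 0.4267, 0.084 ])] [array([0.6209, 0.2701, 0.084 ]), array([0.5757, 0.349 , 0.084 ]), array([0.5304, 0.4242, 0.084 ])]
0.088 [array([0.6254, 0.2744, 0.088 ]), array([0.5799, 0.3494, 0.088 ]), array([0.5336, 0.4256, 0.088 ])] [array([0.6197, 0.2728, 0.088 ]), array([0.5746, 0.3514, 0.088 ]), array([0.5295, 0.4263, 0.088 ])]
0.092 [array([0.6246, 0.2736, 0.092 ]), array([0.5792, 0.3485, 0.092 ]), array([0.533 , 0.4244, 0.092 ])] [array([0.6184, 0.2755, 0.092 ]), array([0.5736, 0.3538, 0.092 ]), array([0.5287, 0.4284, 0.092 ])]
```

```bash
cat >> h.py <<'E'
def plan(*W, start=None):
    """waypoints (x,y,z,yawdeg) world TCP, tool down; prints tool-frame mm/deg for each"""
    s=readout.observe(); M=R.from_quat(s['eef_rot']).as_matrix(); p=s['position']; y=np.degrees(np.arctan2(M[1,0],M[0,0]))
    print('t',round(s['clock'],2),'now',p.round(4),'yaw',y.round(2),'gap',round(s['finger_gap'],4),'F',s['ft_force'].round(1))
    for w in W:
        a=np.radians(y); d=np.array(w[:3])-p
        print(np.round([1e3*(d[0]*np.cos(a)+d[1]*np.sin(a)),1e3*(d[0]*np.sin(a)-d[1]*np.cos(a)),-1e3*d[2],-((w[3]-y+180)%360-180)],1).tolist())
        p=np.array(w[:3]); y=w[3]
B=(.5778,.3502,.086,np.radians(30.8))
def bp(lat,slope,off,B=B):
    o,S,N,L=board(B); return o+L*lat+S*slope+N*off
E
python3 - <<'E'
from h import *
plan((.4992,-.2476,.11,-21.8),(.4992,-.2476,.024,-21.8))
E
```

```text
t 1.4 now [ 0.1809 -0.4928  0.2487] yaw 20.16 gap 0.0918 F [ 0.9  0.2 -0.7]
[383.3, -120.6, 138.7, 42.0]
[0.0, -0.0, 86.0, -0.0]
```

Call:
arm_command:
  commands:
    - [38,-12,14,5,-0.2]
    - [77,-24,28,10,-0.2]
    - [115,-36,42,15,-0.2]
    - [153,-48,56,20,-0.2]
    - [192,-60,69,25,-0.2]
    - [230,-72,83,30,-0.2]
    - [268,-84,97,35,-0.2]
    - [307,-96,111,40,-0.2]
    - [345,-109,125,42,-0.2]
    - [383,-120.5,138.5,42,-0.2]
  grip_force: 15

```text
clock: 2.23
position: [0.4942, -0.2509, 0.1122]
eef_rot: [0.982, -0.19, 0.0, 0.0]
ft_force: [-0.0, -1.3, -0.5]
finger_gap: 0.0552
gripper_force: 0.0
```

Call:
arm_command:
  commands:
    - [0,0,0,0,-0.2]
    - [0,0,0,0,-0.2]
    - [0,0,0,0,-0.2]
    - [0,0,0,0,-0.2]
    - [0,0,0,0,-0.2]
    - [0,0,0,0,-0.2]
    - [0,0,0,0,-0.2]
    - [0,0,0,0,-0.2]
    - [0,0,0,0,-0.2]
    - [0,0,0,0,-0.2]

```text
clock: 3.07
position: [0.4928, -0.2526, 0.1129]
eef_rot: [0.982, -0.19, 0.0, 0.0]
ft_force: [0.8, 0.0, 0.3]
finger_gap: 0.0554
gripper_force: 0.0
```

```bash
python3 - <<'E'
from h import *
plan((.4992,-.2476,.024,-21.8))
im=snap('side','s1.png'); cv2.imwrite('pics/s1c.png',cv2.resize(im[100:300,200:450],(750,600)))
E
```

```text
t 3.07 now [ 0.4928 -0.2526  0.1129] yaw -21.86 gap 0.0554 F [0.8 0.  0.3]
[4.1, -7.0, 88.9, -0.1]
```

View pics/s1c.png

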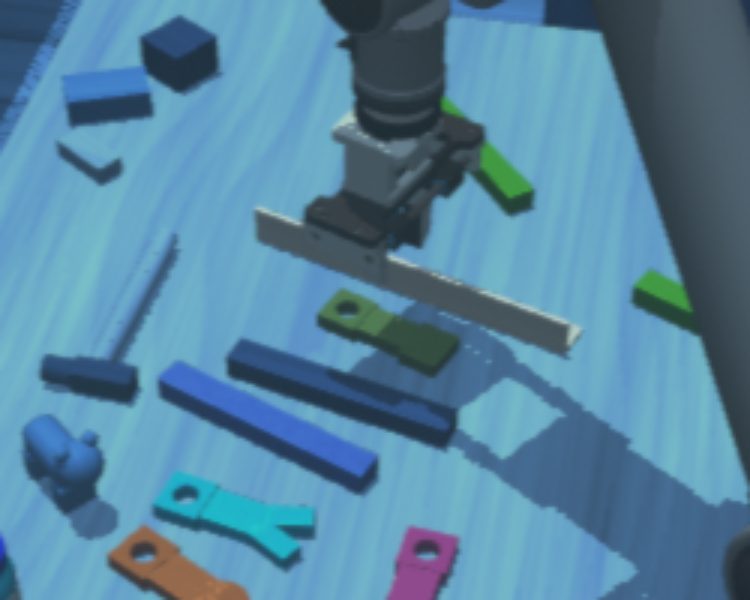

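Call:
arm_command:
  commands:
    - [2,-3,20,0,-0.2]
    - [4,-7,45,0,-0.2]
    - [4,-7,70,0,-0.2]
    - [4,-7,82,0,-0.2]
    - [4,-7,89,0,-0.2]
    - [4,-7,89,0,-0.2]
    - [4,-7,89,0,1]
    - [4,-7,89,0,1]
    - [4,-7,89,0,1]
    - [4,-7,89,0,1]
  grip_force: 15

```text
clock: 3.95
position: [0.4995, -0.2476, 0.0243]
eef_rot: [0.982, -0.189, 0.001, 0.0]
ft_force: [-0.4, 0.1, 0.9]
finger_gap: 0.036
gripper_force: 15.0
```

Call:
arm_command:
  commands:
    - [0,0,0,0,1]
    - [0,0,0,0,1]
    - [0,0,0,0,1]
    - [0,0,0,0,1]
    - [0,0,-20,0,1]
    - [0,0,-40,0,1]
    - [0,0,-70,0,1]
    - [0,0,-100,0,1]
    - [0,0,-130,0,1]
    - [0,0,-130,0,1]

```text
clock: 4.78
position: [0.5015, -0.2488, 0.1594]
eef_rot: [0.982, -0.189, 0.004, 0.002]
ft_force: [1.2, -0.7, 0.6]
finger_gap: 0.036
gripper_force: 15.0
```

```bash
python3 - <<'E'
from h import *
im=snap('side','s2.png'); cv2.imwrite('pics/s2c.png',cv2.resize(im[100:300,200:450,::-1],(750,600)))
# tilt point: right end lateral -.135; pivot P D=.035 in front of top edge
e=bp(-.135,.04,0); u=np.array([np.cos(B[3]),np.sin(B[3]),0]); P=e-.035*u; print('edge',e,P)
t=P+[0,0,.016]; 
plan((.56,0,.2,5),(t[0],t[1],.18,30.8),(t[0],t[1],.114+.008+.016+.006,30.8))
E
```

```text
edge [0.67122084 0.24872317 0.11428427] [0.64115725 0.23080167 0.11428427]
t 4.83 now [ 0.5005 -0.2482  0.1566] yaw -21.84 gap 0.0361 F [-0.1  0.1 -1. ]
[-37.1, -252.5, -43.4, -26.8]
[101.0, -222.9, 20.0, -25.8]
[0.0, 0.0, 36.0, -0.0]
```

View pics/s2c.png

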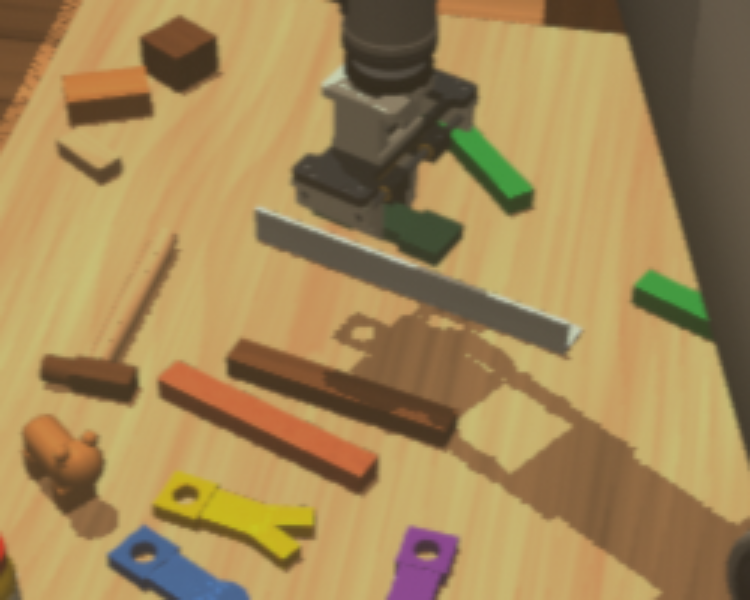

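Green is held: its square tail shows behind the gripper at crop (425,230), and the table spot is empty. Carrying it to the right end of the board's top edge to tilt it there.

Call:
arm_command:
  commands:
    - [-4,-28,-6,-3,1]
    - [-8,-56,-12,-6,1]
    - [-12,-84,-18,-9,1]
    - [-16,-112,-24,-12,1]
    - [-20,-140,-30,-15,1]
    - [-25,-168,-36,-18,1]
    - [-29,-196,-43,-21,1]
    - [-33,-224,-43,-24,1]
    - [-37,-252,-43,-27,1]
    - [-37,-252,-43,-27,1]

```text
clock: 5.67
position: [0.5584, 0.0048, 0.1951]
eef_rot: [0.999, 0.048, -0.001, -0.001]
ft_force: [-0.1, 0.2, -0.3]
finger_gap: 0.0361
gripper_force: 15.0
```

Call:
arm_command:
  commands:
    - [13,-28,0,-3,1]
    - [26,-56,2,-6,1]
    - [39,-84,4,-9,1]
    - [52,-112,8,-12,1]
    - [65,-140,12,-16,1]
    - [77,-168,16,-20,1]
    - [89,-196,20,-24,1]
    - [101,-223,20,-26,1]
    - [101,-223,20,-26,1]
    - [101,-223,20,-26,1]

```text
clock: 6.5
position: [0.6384, 0.2323, 0.1742]
eef_rot: [0.963, 0.269, -0.002, 0.0]
ft_force: [-0.5, -0.8, -0.7]
finger_gap: 0.0359
gripper_force: 15.0
```

```bash
python3 - <<'E'
from h import *
t=[.64116,.2308]
plan((t[0],t[1],.144,30.8),(t[0],t[1],.117,30.8))
E
```

```text
t 6.5 now [0.6384 0.2323 0.1742] yaw 31.24 gap 0.0359 F [-0.5 -0.8 -0.7]
[1.6, 2.7, 30.2, 0.4]
[0.0, 0.0, 27.0, -0.0]
```

Call:
arm_command:
  commands:
    - [1,1,5,0.4,1]
    - [1.6,2.7,10,0.4,1]
    - [1.6,2.7,15,0.4,1]
    - [1.6,2.7,20,0.4,1]
    - [1.6,2.7,25,0.4,1]
    - [1.6,2.7,30,0.4,1]
    - [1.6,2.7,34,0.4,1]
    - [1.6,2.7,38,0.4,1]
    - [1.6,2.7,40,0.4,1]
    - [1.6,2.7,40,0.4,1]
  grip_force: 10

```text
clock: 7.33
position: [0.6417, 0.2298, 0.1365]
eef_rot: [0.964, 0.265, -0.0, 0.0]
ft_force: [-0.1, 0.3, 0.3]
finger_gap: 0.0358
gripper_force: 10.0
```

Call:
arm_command:
  commands:
    - [0,0,2,0,1]
    - [0,0,4,0,1]
    - [0,0,6,0,1]
    - [0,0,8,0,1]
    - [0,0,10,0,1]
    - [0,0,12,0,1]
    - [0,0,14,0,1]
    - [0,0,16,0,1]
    - [0,0,17,0,1]
    - [0,0,17,0,1]

```text
clock: 8.17
position: [0.6418, 0.23, 0.1194]
eef_rot: [0.964, 0.265, -0.0, 0.0]
ft_force: [-0.3, 0.5, 0.6]
finger_gap: 0.036
gripper_force: 10.0
```

```bash
python3 - <<'E'
from h import *
plan()
a=snap('side','s3.png'); b=snap('top','t3.png')
cv2.imwrite('pics/s3c.png',np.hstack([cv2.resize(a[240:440,180:320,::-1],(420,600)),cv2.resize(b[130:260,140:290,::-1],(380,600))[:, :]]))
E
```

```text
t 8.17 now [0.6418 0.23   0.1194] yaw 30.76 gap 0.036 F [-0.3  0.5  0.6]
```

View pics/s3c.png

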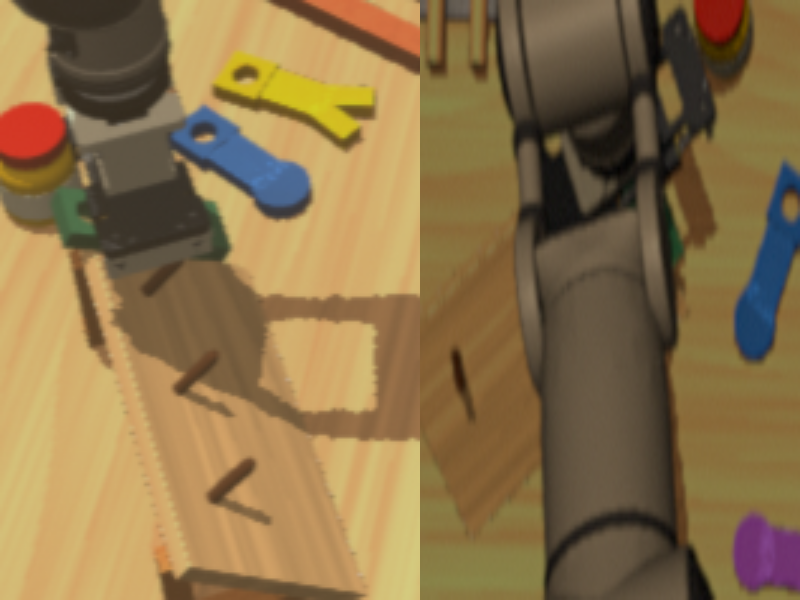

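```bash
cat >> h.py <<'E'
def eyeproj(th,dz=.016,c='side',d=.045):
    s=readout.observe(); M=R.from_quat(s['eef_rot']).as_matrix(); P=s['position']-[0,0,dz]
    u=np.array([M[0,0],M[1,0],0]); t=np.radians(th); return proj(c,P+d*(u*np.cos(t)+np.array([0,0,np.sin(t)])))
E
python3 - <<'E'
from h import *
for th in (0,10,20,30,40): print(th,eyeproj(th).round(1),eyeproj(th,d=.066).round(1),eyeproj(th,d=-.064).round(1))
im=cv2.imread('pics/s3.png')[:,:,::-1].copy()
h=cv2.cvtColor(im,cv2.COLOR_RGB2HSV); m=cv2.inRange(h,(60,60,20),(100,255,160)); m[:290]=0;m[340:]=0;m[:,:190]=0;m[:,265:]=0
for r in range(296,332,2): 
    u=np.nonzero(m[r])[0]; print(r,u.tolist())
E
```

```text
0 [205.2 320.1] [195.8 322.7] [253.3 306.9]
10 [205.1 317.9] [195.5 319.4] [253.2 310. ]
20 [205.6 315.5] [196.1 315.9] [252.3 313.3]
30 [206.6 313.1] [197.7 312.3] [250.6 316.6]
40 [208.3 310.7] [200.2 308.8] [248.2 319.9]
296 []
298 []
300 []
302 []
304 []
306 []
308 []
310 []
312 []
314 []
316 []
318 []
320 []
322 []
324 []
326 []
328 []
330 []
```

```bash
python3 - <<'E'
from h import *
im=cv2.imread('pics/s3.png'); h=cv2.cvtColor(im,cv2.COLOR_BGR2HSV)
print(h[302,202:212].tolist(), h[318,248:258].tolist())
H,S,V=[h[...,i].astype(int) for i in range(3)]
for r in range(298,330): print(r,''.join('#' if 45<H[r,c]<95 and S[r,c]>50 else '.' for c in range(194,262)))
E
```

```text
[[37, 66, 100], [34, 63, 97], [34, 64, 96], [29, 62, 94], [23, 70, 95], [18, 98, 109], [17, 102, 112], [19, 91, 90], [19, 80, 67], [20, 75, 61]] [[18, 72, 92], [20, 71, 93], [25, 66, 85], [39, 70, 77], [43, 79, 74], [46, 79, 74], [39, 84, 79], [26, 97, 121], [23, 109, 180], [22, 114, 208]]
298 ....................................................................
299 ....................................................................
300 ....................................................................
301 ....................................................................
302 ....................................................................
303 .....#########......................................................
304 .....##########.....................................................
305 ....###########.....................................................
306 ....###########.....................................................
307 ....#########.......................................................
308 ....########..........................................####..........
309 ..
[... 826 characters left out ...]
...........................................
321 ....................................................................
322 ....................................................................
323 ....................................................................
324 ....................................................................
325 ....................................................................
326 ....................................................................
327 ....................................................................
328 ....................................................................
329 ....................................................................
```

```bash
cat >> h.py <<'E'
def tcp(lat,e,th,slope=0,dz=.016,d=.045):
    a=B[3]; t=np.radians(th); return bp(lat,slope,e)-d*np.array([np.cos(a)*np.cos(t),np.sin(a)*np.cos(t),np.sin(t)])+[0,0,dz]
E
python3 - <<'E'
from h import *
s=readout.observe()['position']
plan((s[0],s[1],.215,30.8),(*tcp(.088,.062,34)[:2],.215,30.8),(*tcp(.088,.062,34),30.8),(*tcp(.088,.035,34),30.8),(*tcp(.088,.014,34),30.8))
print(tcp(.088,.062,34),tcp(.088,.014,34))
E
```

```text
t 8.27 now [0.6418 0.2299 0.1195] yaw 30.76 gap 0.0359 F [-0.3 -0.4  0.3]
[0.0, 0.0, -95.5, -0.0]
[-74.5, -224.0, -0.0, -0.0]
[0.0, 0.0, 94.3, -0.0]
[19.1, 0.0, 19.1, -0.0]
[14.8, -0.0, 14.8, -0.0]
[0.46303794 0.38423757 0.12067694] [0.49219201 0.40161688 0.08673581]
```

Call:
arm_command:
  commands:
    - [0,0,-20,0,1]
    - [0,0,-45,0,1]
    - [0,0,-70,0,1]
    - [0,0,-95,0,1]
    - [-10,-30,-95,0,1]
    - [-20,-60,-95,0,1]
    - [-30,-90,-95,0,1]
    - [-40,-120,-95,0,1]
    - [-50,-150,-95,0,1]
    - [-60,-180,-95,0,1]
  grip_force: 20

```text
clock: 9.1
position: [0.4968, 0.3546, 0.2145]
eef_rot: [0.964, 0.265, -0.0, 0.0]
ft_force: [0.3, 1.5, -1.0]
finger_gap: 0.0359
gripper_force: 20.0
```

Call:
arm_command:
  commands:
    - [-10,-30,0,0,1]
    - [-14.5,-44,0,0,1]
    - [-14.5,-44,0,0,1]
    - [-14.5,-44,20,0,1]
    - [-14.5,-44,40,0,1]
    - [-14.5,-44,60,0,1]
    - [-14.5,-44,76,0,1]
    - [-14.5,-44,88,0,1]
    - [-14.5,-44,90,0,1]
    - [-14.5,-44,90,0,1]

```text
clock: 9.93
position: [0.4638, 0.3834, 0.1239]
eef_rot: [0.964, 0.265, -0.001, 0.001]
ft_force: [-0.3, 0.6, -0.2]
finger_gap: 0.036
gripper_force: 20.0
```

```bash
python3 - <<'E'
from h import *
plan((*tcp(.088,.062,34),30.8),(*tcp(.088,.035,34),30.8),(*tcp(.088,.014,34),30.8))
a=snap('side','s4.png')
print(eyeproj(34),eyeproj(40),proj('side',bp(.088,0,.042)))
cv2.imwrite('pics/s4c.png',cv2.resize(a[330:450,200:320,::-1],(600,600)))
E
```

```text
t 9.93 now [0.4638 0.3834 0.1239] yaw 30.7 gap 0.036 F [-0.3  0.6 -0.2]
[-0.2, -1.1, 3.2, -0.1]
[19.1, 0.0, 19.1, -0.0]
[14.8, -0.0, 14.8, -0.0]
[269.25209553 386.19061923] [270.54687189 384.73154774] [263.36660688 393.59006805]
```

View pics/s4c.png

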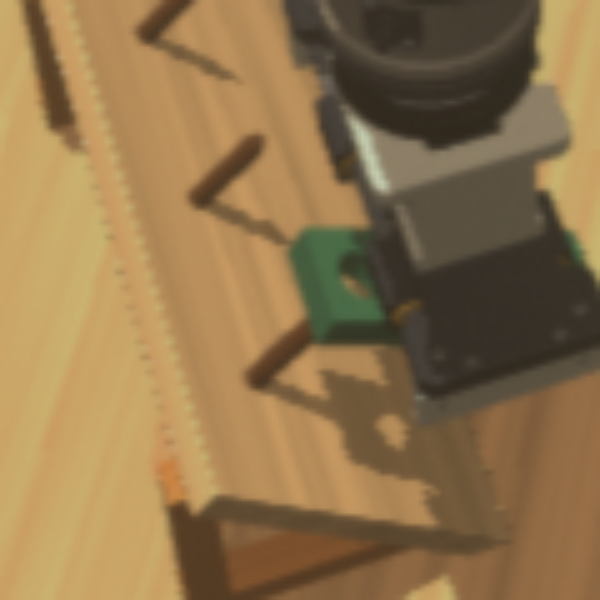

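Call:
arm_command:
  commands:
    - [0,-1,3,0,1]
    - [4,-1,7,0,1]
    - [8,-1,11,0,1]
    - [12,-1,15,0,1]
    - [16,-1,19,0,1]
    - [19,-1,22,0,1]
    - [22,-1,25,0,1]
    - [25,-1,28,0,1]
    - [25,-1,28,0,1]
    - [25,-1,28,0,1]

```text
clock: 10.82
position: [0.4847, 0.3982, 0.0967]
eef_rot: [0.964, 0.265, 0.0, -0.0]
ft_force: [2.3, -0.3, -0.6]
finger_gap: 0.036
gripper_force: 20.0
```

```bash
python3 - <<'E'
from h import *
plan((*tcp(.088,.014,34),30.8))
a=snap('side','s5.png')
cv2.imwrite('pics/s5c.png',cv2.resize(a[330:450,200:320,::-1],(600,600)))
im=a; h=cv2.cvtColor(im,cv2.COLOR_RGB2HSV); H,S,V=[h[...,i].astype(int) for i in range(3)]
for r in range(376,414): print(r,''.join('#' if 45<H[r,c]<95 and S[r,c]>50 else '.' for c in range(240,300)))
print(eyeproj(34),eyeproj(40))
E
```

```text
t 10.82 now [0.4847 0.3982 0.0967] yaw 30.75 gap 0.036 F [ 2.3 -0.3 -0.6]
[8.2, 0.9, 9.9, -0.0]
376 ............................................................
377 ............................................................
378 ............................................................
379 ............................................................
380 ............................................................
381 ............................................................
382 ............................................................
383 ............................................................
384 ............................................................
385 ............................................................
386 ............................................................
387 ............................................................
388 ..........#########.........................................
389 .........############.......................................
390 .........############.......................................
391 ........#############....
[... 821 characters left out ...]
..........##############...................................
405 ...........##############...................................
406 ...........#############....................................
407 ............###.............................................
408 ............##..............................................
409 .............#..............................................
410 ............................................................
411 ............................................................
412 ............................................................
413 ............................................................
[258.18035023 398.29524686] [259.44326516 396.87023732]
```

View pics/s5c.png

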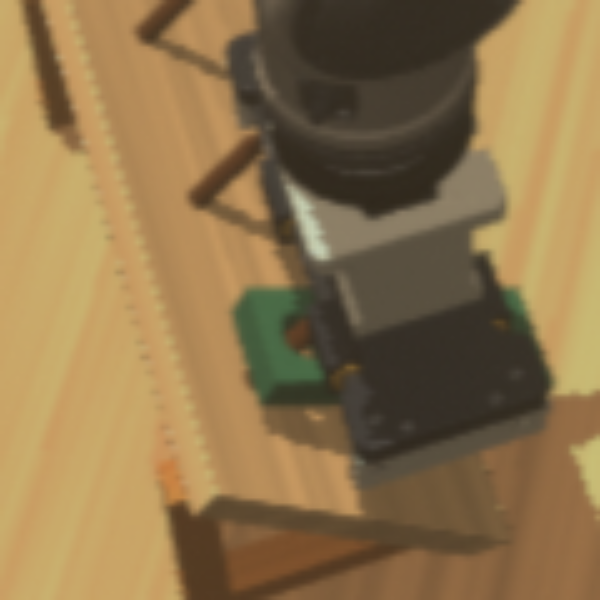

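The dark peg shows through the eye at crop (297,335), so it is on. Seat it further, then release and lift.

Call:
arm_command:
  commands:
    - [3,0,3,0,1]
    - [6,0,6,0,1]
    - [8,0.5,8,0,1]
    - [9,0.5,9,0,1]
    - [9,0.5,9,0,1]
    - [9,0.5,9,0,-0.2]
    - [9,0.5,9,0,-0.2]
    - [9,0.5,9,0,-0.2]
    - [9,0.5,9,0,-0.2]
    - [9,0.5,9,0,-0.2]

```text
clock: 11.7
position: [0.4922, 0.4021, 0.0877]
eef_rot: [0.964, 0.265, -0.0, 0.0]
ft_force: [0.2, 0.0, -0.3]
finger_gap: 0.0548
gripper_force: 0.0
```

Call:
arm_command:
  commands:
    - [0,0,0,0,-0.2]
    - [0,0,-10,0,-0.2]
    - [0,0,-25,0,-0.2]
    - [0,0,-50,0,-0.2]
    - [0,0,-75,0,-0.2]
    - [0,0,-100,0,-0.2]
    - [0,0,-125,0,-0.2]
    - [0,0,-125,0,-0.2]
    - [0,0,-125,0,-0.2]
    - [0,0,-125,0,-0.2]

```text
clock: 12.53
position: [0.492, 0.402, 0.2126]
eef_rot: [0.964, 0.265, -0.0, 0.0]
ft_force: [-0.5, -0.1, -0.0]
finger_gap: 0.055
gripper_force: 0.0
```

```bash
python3 - <<'E'
from h import *
def W(e,a): u=np.array([np.cos(np.radians(a)),np.sin(np.radians(a))]); return e-.045*u
b=W(np.array([.649,.0641]),-28); y=W(np.array([.6321,-.0057]),-13.6); print(b,y)
plan((b[0],b[1],.13,-28),(b[0],b[1],.024,-28))
E
```

```text
[0.60926736 0.08522622] [0.58836175 0.0048814 ]
t 12.53 now [0.492  0.402  0.2126] yaw 30.76 gap 0.055 F [-0.5 -0.1 -0. ]
[-61.2, 332.2, 82.6, 58.8]
[0.0, -0.0, 106.0, 0.0]
```

Call:
arm_command:
  commands:
    - [-6,33,0,6,-0.1]
    - [-12,66,5,12,-0.1]
    - [-18,99,10,18,-0.1]
    - [-24,132,20,24,-0.1]
    - [-30,165,30,30,-0.1]
    - [-36,198,40,36,-0.1]
    - [-42,231,50,42,-0.1]
    - [-48,264,60,48,-0.1]
    - [-54,297,70,54,-0.1]
    - [-61,330,80,58.8,-0.1]
  grip_force: 15

```text
clock: 13.37
position: [0.6081, 0.0858, 0.1308]
eef_rot: [0.97, -0.245, -0.001, 0.0]
ft_force: [0.4, 1.0, 0.1]
finger_gap: 0.0507
gripper_force: 0.0
```

```bash
python3 - <<'E'
from h import *
plan((.6093,.0852,.024,-28))
a=snap('side','s6.png')
h=cv2.cvtColor(a,cv2.COLOR_RGB2HSV); H,S,V=[h[...,i].astype(int) for i in range(3)]
for r in range(384,440,2): print(r,''.join('#' if 50<H[r,c]<95 and S[r,c]>70 else '.' for c in range(235,300)))
print(proj('side',bp(.088,0,.008)),proj('side',bp(.088,-.109,.008)))
E
```

```text
t 13.37 now [0.6081 0.0858 0.1308] yaw -28.34 gap 0.0507 F [0.4 1.  0.1]
[1.3, -0.0, 106.8, -0.3]
384 .................................................................
386 .................................................................
388 .................................................................
390 .................................................................
392 ............##...................................................
394 ..........###########............................................
396 .........#########...............................................
398 .........########............####................................
400 ..........#######..........######.############..##..#............
402 ...........#######......##...#################.###..##...........
404 ...........########...###........###############.##...#..........
406 ............############...#......#######################........
408 ............###############################################......
410 .............####.........#############################.###......
412 ..............#...
[... 313 characters left out ...]
..............
422 .................................................................
424 .................................................................
426 .................................................................
428 .................................................................
430 .................................................................
432 .................................................................
434 .................................................................
436 .................................................................
438 .................................................................
[252.43103221 403.5802511 ] [290.5791397  411.13747775]
```

Green hangs on the left peg. Its eye is near (254,401), as predicted. Next, blue.

Call:
arm_command:
  commands:
    - [1,0,25,0,-0.1]
    - [1,0,50,0,-0.1]
    - [1,0,75,0,-0.1]
    - [1,0,95,0,-0.1]
    - [1,0,106.5,0,-0.1]
    - [1,0,106.5,0,-0.1]
    - [1,0,106.5,0,1]
    - [1,0,106.5,0,1]
    - [1,0,106.5,0,1]
    - [1,0,106.5,0,1]

```text
clock: 14.25
position: [0.6096, 0.087, 0.0266]
eef_rot: [0.97, -0.242, 0.0, -0.0]
ft_force: [0.2, -0.4, -0.2]
finger_gap: 0.0359
gripper_force: 15.0
```

Call:
arm_command:
  commands:
    - [0,0,0,0,1]
    - [0,0,0,0,1]
    - [0,0,0,0,1]
    - [0,0,-20,0,1]
    - [0,0,-45,0,1]
    - [0,0,-75,0,1]
    - [0,0,-105,0,1]
    - [0,0,-135,0,1]
    - [0,0,-155,0,1]
    - [0,0,-155,0,1]

```text
clock: 15.08
position: [0.6118, 0.087, 0.1868]
eef_rot: [0.97, -0.242, 0.005, -0.001]
ft_force: [0.4, -0.4, -0.4]
finger_gap: 0.0357
gripper_force: 15.0
```

```bash
python3 - <<'E'
from h import *
t=[.6418,.2298]
plan((t[0],t[1],.18,30.8),(t[0],t[1],.119,30.8))
E
```

```text
t 15.08 now [0.6118 0.087  0.1868] yaw -28.04 gap 0.0357 F [ 0.4 -0.4 -0.4]
[-40.7, -140.1, 6.8, -58.8]
[0.0, 0.0, 61.0, -0.0]
```

Call:
arm_command:
  commands:
    - [-5,-16,1,-7,1]
    - [-10,-32,2,-14,1]
    - [-15,-48,3,-21,1]
    - [-20,-64,4,-28,1]
    - [-25,-80,5,-35,1]
    - [-30,-96,6,-42,1]
    - [-35,-112,7,-49,1]
    - [-38,-128,7,-56,1]
    - [-40.7,-140,7,-58.8,1]
    - [-40.7,-140,7,-58.8,1]

```text
clock: 15.92
position: [0.6391, 0.2319, 0.1728]
eef_rot: [0.964, 0.267, -0.001, -0.0]
ft_force: [0.1, 0.0, -1.0]
finger_gap: 0.0359
gripper_force: 15.0
```

Call:
arm_command:
  commands:
    - [0,0,5,0,1]
    - [0,0,10,0,1]
    - [0,0,15,0,1]
    - [0,0,20,0,1]
    - [0,0,25,0,1]
    - [0,0,30,0,1]
    - [0,0,34,0,1]
    - [0,0,38,0,1]
    - [0,0,38,0,1]
    - [0,0,38,0,1]
  grip_force: 10

```text
clock: 16.75
position: [0.6395, 0.2297, 0.1361]
eef_rot: [0.964, 0.265, -0.0, -0.0]
ft_force: [0.4, 0.4, -0.9]
finger_gap: 0.0357
gripper_force: 10.0
```

```bash
python3 - <<'E'
from h import *
plan((.6418,.2298,.119,30.8))
E
```

```text
t 16.75 now [0.6395 0.2297 0.1361] yaw 30.75 gap 0.0357 F [ 0.4  0.4 -0.9]
[2.1, 1.1, 17.1, -0.1]
```

Call:
arm_command:
  commands:
    - [2,1,2,0,1]
    - [2,1,4,0,1]
    - [2,1,6,0,1]
    - [2,1,8,0,1]
    - [2,1,10,0,1]
    - [2,1,12,0,1]
    - [2,1,14,0,1]
    - [2,1,16,0,1]
    - [2,1,17,0,1]
    - [2,1,17,0,1]

```text
clock: 17.58
position: [0.6415, 0.2297, 0.1189]
eef_rot: [0.964, 0.265, -0.0, 0.0]
ft_force: [0.4, 0.1, 0.8]
finger_gap: 0.0358
gripper_force: 10.0
```

```bash
cat >> h.py <<'E'
def amap(a,lo,hi,r0,r1,c0,c1,st=1,smin=80):
    h=cv2.cvtColor(a,cv2.COLOR_RGB2HSV); H,S=h[...,0].astype(int),h[...,1]
    for r in range(r0,r1,st): print(r,''.join('#' if lo<H[r,c]<hi and S[r,c]>smin else '.' for c in range(c0,c1)))
E
python3 - <<'E'
from h import *
s=readout.observe()['position']
plan((s[0],s[1],.215,30.8),(*tcp(0,.062,36)[:2],.215,30.8),(*tcp(0,.062,36),30.8))
a=snap('side','s7.png'); amap(a,98,125,298,330,190,265)
for t in (20,30,40): print(eyeproj(t),eyeproj(t,d=.066))
E
```

```text
t 17.58 now [0.6415 0.2297 0.1189] yaw 30.75 gap 0.0358 F [0.4 0.1 0.8]
[0.0, 0.0, -96.1, -0.0]
[-73.2, -136.1, -0.0, -0.0]
[0.0, 0.0, 95.6, -0.0]
298 ...........................................................................
299 ...........................................................................
300 ...........................................................................
301 ...........................................................................
302 ..........###..............................................................
303 ..........########.........................................................
304 .........#########.........................................................
305 ........##########.........................................................
306 ........##########.........................................................
307 ........########...........................................................
308 ........########...........................................................
309 ........########.....................................................
[... 1074 characters left out ...]
....................................................
324 ...........................................................................
325 ...........................................................................
326 ...........................................................................
327 ...........................................................................
328 ...........................................................................
329 ...........................................................................
[205.76584214 315.56901396] [196.34761325 315.99995846]
[206.85536752 313.15111338] [197.91575328 312.42410432]
[208.52958203 310.76631235] [200.36188917 308.88802094]
```

Blue has tilted the same way as green. Carrying it to the middle peg.

Call:
arm_command:
  commands:
    - [0,0,-20,0,1]
    - [0,0,-45,0,1]
    - [0,0,-70,0,1]
    - [0,0,-96,0,1]
    - [-13,-24,-96,0,1]
    - [-26,-48,-96,0,1]
    - [-39,-72,-96,0,1]
    - [-52,-96,-96,0,1]
    - [-65,-120,-96,0,1]
    - [-73,-136,-96,0,1]
  grip_force: 20

```text
clock: 18.47
position: [0.5069, 0.3102, 0.215]
eef_rot: [0.964, 0.266, -0.001, -0.0]
ft_force: [0.6, -0.5, -1.0]
finger_gap: 0.0358
gripper_force: 20.0
```

Call:
arm_command:
  commands:
    - [0,0,0,0,1]
    - [0,0,0,0,1]
    - [0,0,20,0,1]
    - [0,0,40,0,1]
    - [0,0,60,0,1]
    - [0,0,76,0,1]
    - [0,0,86,0,1]
    - [0,0,92,0,1]
    - [0,0,92,0,1]
    - [0,0,92,0,1]

```text
clock: 19.3
position: [0.51, 0.3092, 0.1236]
eef_rot: [0.964, 0.265, 0.0, 0.0]
ft_force: [-0.1, -1.0, -0.3]
finger_gap: 0.036
gripper_force: 20.0
```

```bash
python3 - <<'E'
from h import *
plan((*tcp(0,.062,36),30.8),(*tcp(0,.024,36),30.8),(*tcp(0,.012,36),30.8))
a=snap('side','s8.png'); amap(a,98,125,335,375,240,300)
for t in (30,36,42): print(eyeproj(t),eyeproj(t,d=.066))
E
```

```text
t 19.3 now [0.51   0.3092 0.1236] yaw 30.73 gap 0.036 F [-0.1 -1.  -0.3]
[-1.0, -0.5, 4.2, -0.1]
[26.9, -0.0, 26.9, -0.0]
[8.5, 0.0, 8.5, -0.0]
335 ............................................................
336 ............................................................
337 ............................................................
338 ............................................................
339 ............................................................
340 ............................................................
341 ........######..............................................
342 ........##########..........................................
343 .......###########..........................................
344 ......#############.........................................
345 ......###########...........................................
346 ......#########.............................................
347 .......########.............................................
348 .......########.............................................
349 .......########...........................
[... 1111 characters left out ...]
............
367 ............................................................
368 ............................................................
369 ............................................................
370 ............................................................
371 ............................................................
372 ............................................................
373 ............................................................
374 ............................................................
[255.67993802 351.9854239 ] [246.65612663 351.57965809]
[256.75823887 350.52576414] [248.23080532 349.41574169]
[258.03847351 349.08723393] [250.11032026 347.28018589]
```

Call:
arm_command:
  commands:
    - [-1,-0.5,4,0,1]
    - [3,-0.5,8,0,1]
    - [7,-0.5,12,0,1]
    - [11,-0.5,16,0,1]
    - [15,-0.5,20,0,1]
    - [19,-0.5,24,0,1]
    - [22,-0.5,27,0,1]
    - [25,-0.5,30,0,1]
    - [26,-0.5,31,0,1]
    - [26,-0.5,31,0,1]

```text
clock: 20.18
position: [0.532, 0.3233, 0.0921]
eef_rot: [0.964, 0.265, 0.0, -0.0]
ft_force: [1.9, 1.1, 0.9]
finger_gap: 0.0358
gripper_force: 20.0
```

```bash
python3 - <<'E'
from h import *
plan((*tcp(0,.012,36),30.8))
a=snap('side','s9.png'); amap(a,98,125,345,385,225,290)
for t in (30,36,42): print(eyeproj(t))
h=cv2.cvtColor(a,cv2.COLOR_RGB2HSV); print(h[360:367,240:252].tolist())
E
```

```text
t 20.18 now [0.532  0.3233 0.0921] yaw 30.76 gap 0.0358 F [1.9 1.1 0.9]
[8.2, 0.4, 8.1, -0.0]
345 .................................................................
346 .................................................................
347 .................................................................
348 .................................................................
349 .................................................................
350 .................................................................
351 .................................................................
352 .................................................................
353 .................................................................
354 ............########.............................................
355 ............##########...........................................
356 ...........############..........................................
357 ..........############...........................................
358 ..........##########.............................................
359 ...........########...
[... 2499 characters left out ...]
19], [114, 64, 100], [3, 53, 86], [13, 127, 86], [14, 138, 76], [14, 108, 66], [13, 77, 60], [16, 61, 63], [18, 55, 69]], [[109, 112, 116], [109, 116, 121], [108, 118, 123], [109, 117, 122], [109, 108, 118], [116, 56, 95], [6, 52, 74], [13, 92, 69], [150, 16, 65], [115, 40, 71], [0, 13, 61], [17, 53, 67]], [[109, 111, 113], [109, 115, 118], [109, 117, 122], [108, 119, 122], [108, 118, 121], [109, 110, 118], [111, 71, 101], [176, 24, 86], [129, 29, 88], [111, 71, 86], [130, 13, 61], [17, 56, 64]], [[109, 109, 112], [109, 113, 117], [109, 116, 121], [108, 119, 122], [109, 117, 122], [108, 119, 122], [109, 111, 119], [109, 96, 114], [110, 97, 113], [110, 100, 102], [116, 50, 72], [15, 49, 62]]]
```

Dark peg brown shows in the hole at (247,362), so blue is on too. Seat, release and lift.

Call:
arm_command:
  commands:
    - [3,0,3,0,1]
    - [5,0,5,0,1]
    - [7,0.4,7,0,1]
    - [8,0.4,8,0,1]
    - [8,0.4,8,0,1]
    - [8,0.4,8,0,-0.2]
    - [8,0.4,8,0,-0.2]
    - [8,0.4,8,0,-0.2]
    - [8,0.4,8,0,-0.2]
    - [8,0.4,8,0,-0.2]

```text
clock: 21.07
position: [0.5385, 0.3267, 0.0842]
eef_rot: [0.964, 0.265, -0.0, 0.0]
ft_force: [-0.5, -0.1, -0.0]
finger_gap: 0.0549
gripper_force: 0.0
```

Call:
arm_command:
  commands:
    - [0,0,0,0,-0.2]
    - [0,0,-10,0,-0.2]
    - [0,0,-25,0,-0.2]
    - [0,0,-50,0,-0.2]
    - [0,0,-75,0,-0.2]
    - [0,0,-100,0,-0.2]
    - [0,0,-130,0,-0.2]
    - [0,0,-130,0,-0.2]
    - [0,0,-130,0,-0.2]
    - [0,0,-130,0,-0.2]

```text
clock: 21.9
position: [0.5382, 0.3267, 0.2143]
eef_rot: [0.964, 0.265, -0.0, 0.0]
ft_force: [-0.7, -0.2, -0.0]
finger_gap: 0.0551
gripper_force: 0.0
```

```bash
python3 - <<'E'
from h import *
plan((.5884,.0049,.13,-13.6),(.5884,.0049,.024,-13.6))
E
```

```text
t 21.9 now [0.5382 0.3267 0.2143] yaw 30.75 gap 0.0551 F [-0.7 -0.2 -0. ]
[-121.4, 302.2, 84.3, 44.4]
[0.0, -0.0, 106.0, -0.0]
```

Call:
arm_command:
  commands:
    - [-13,33,0,5,-0.15]
    - [-26,66,5,10,-0.15]
    - [-39,99,10,15,-0.15]
    - [-52,132,20,20,-0.15]
    - [-65,165,30,25,-0.15]
    - [-78,198,40,30,-0.15]
    - [-91,231,52,35,-0.15]
    - [-106,264,66,40,-0.15]
    - [-121,302,84,44.4,-0.15]
    - [-121,302,84,44.4,-0.15]
  grip_force: 15

```text
clock: 22.73
position: [0.5873, -0.0004, 0.1259]
eef_rot: [0.992, -0.123, -0.003, 0.001]
ft_force: [-0.1, 0.1, -0.3]
finger_gap: 0.0528
gripper_force: 0.0
```

```bash
python3 - <<'E'
from h import *
plan((.5884,.0049,.024,-13.6))
a=snap('side','s10.png'); amap(a,98,125,345,395,225,290,2); cv2.imwrite('pics/s10c.png',cv2.resize(a[200:450,180:400,::-1],(528,600)))
print(proj('side',bp(0,0,.008)),proj('side',bp(0,-.109,.008)))
E
```

```text
t 22.73 now [ 5.873e-01 -4.000e-04  1.259e-01] yaw -14.15 gap 0.0528 F [-0.1  0.1 -0.3]
[-0.3, -5.4, 101.9, -0.5]
345 .................................................................
347 .................................................................
349 .................................................................
351 .................................................................
353 .................................................................
355 .................................................................
357 ..........#####..................................................
359 ........#############............................................
361 ........#########................................................
363 ........########..........######.................................
365 .........#######.......#################....####.................
367 ..........########...####..########################..............
369 ..........############........#######################............
371 ...........############################################..........
373 ...........####.......##################################.........
375 ............#.................#....######################........
377 ...........................................###############.......
379 ................................................##########.......
381 .....................................................####........
383 .................................................................
385 .................................................................
387 .................................................................
389 .................................................................
391 .................................................................
393 .................................................................
[241.07415093 367.58534841] [278.19114071 376.76288313]
```

View pics/s10c.png

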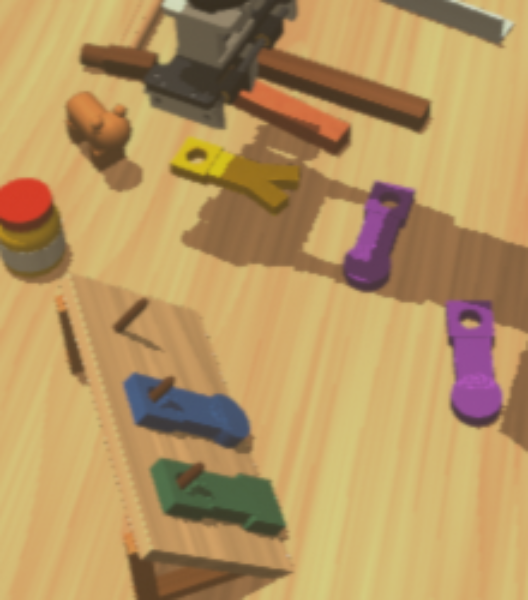

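Blue (middle peg) and green (left peg) hang flat, with the pegs through their eyes at crop (160,390) and (190,475). Yellow is still at (235,170).

Call:
arm_command:
  commands:
    - [0,-3,20,-0.5,-0.15]
    - [0,-5.5,45,-0.5,-0.15]
    - [0,-5.5,75,-0.5,-0.15]
    - [0,-5.5,92,-0.5,-0.15]
    - [0,-5.5,102,-0.5,-0.15]
    - [0,-5.5,102,-0.5,-0.15]
    - [0,-5.5,102,-0.5,1]
    - [0,-5.5,102,-0.5,1]
    - [0,-5.5,102,-0.5,1]
    - [0,-5.5,102,-0.5,1]

```text
clock: 23.62
position: [0.5912, 0.0108, 0.0297]
eef_rot: [0.993, -0.114, 0.001, -0.0]
ft_force: [0.2, -0.3, 2.7]
finger_gap: 0.036
gripper_force: 15.0
```

Call:
arm_command:
  commands:
    - [0,0,0,0,1]
    - [0,0,0,0,1]
    - [0,0,0,0,1]
    - [0,0,-20,0,1]
    - [0,0,-45,0,1]
    - [0,0,-75,0,1]
    - [0,0,-105,0,1]
    - [0,0,-135,0,1]
    - [0,0,-155,0,1]
    - [0,0,-155,0,1]

```text
clock: 24.45
position: [0.5925, 0.0105, 0.1887]
eef_rot: [0.993, -0.114, 0.005, 0.0]
ft_force: [-0.1, -0.1, -0.8]
finger_gap: 0.0355
gripper_force: 15.0
```

```bash
python3 - <<'E'
from h import *
plan((.6418,.2298,.18,30.8),(.6418,.2298,.119,30.8))
E
```

```text
t 24.45 now [0.5925 0.0105 0.1887] yaw -13.14 gap 0.0355 F [-0.1 -0.1 -0.8]
[-1.9, -224.8, 8.7, -43.9]
[0.0, 0.0, 61.0, -0.0]
```

Call:
arm_command:
  commands:
    - [0,-25,1,-6,1]
    - [0,-50,2,-12,1]
    - [0,-75,3,-18,1]
    - [0,-100,4,-24,1]
    - [0,-125,5,-30,1]
    - [0,-150,6,-36,1]
    - [-1,-175,7,-42,1]
    - [-2,-200,8,-44,1]
    - [-2,-225,8.5,-44,1]
    - [-2,-225,8.5,-44,1]

```text
clock: 25.28
position: [0.639, 0.2347, 0.1732]
eef_rot: [0.963, 0.268, -0.0, -0.001]
ft_force: [-0.9, -0.1, -1.3]
finger_gap: 0.0358
gripper_force: 15.0
```

Call:
arm_command:
  commands:
    - [0,0,0,0,1]
    - [0,0,0,0,1]
    - [0,0,5,0,1]
    - [0,0,10,0,1]
    - [0,0,15,0,1]
    - [0,0,20,0,1]
    - [0,0,25,0,1]
    - [0,0,30,0,1]
    - [0,0,30,0,1]
    - [0,0,30,0,1]
  grip_force: 12

```text
clock: 26.12
position: [0.6395, 0.2303, 0.1445]
eef_rot: [0.964, 0.266, -0.0, 0.0]
ft_force: [0.1, -0.3, -0.0]
finger_gap: 0.0359
gripper_force: 12.0
```

```bash
python3 - <<'E'
from h import *
plan((.6418,.2298,.124,30.8))
a=snap('side','s11.png'); amap(a,26,36,292,330,190,275,2,150)
for t in (0,20,): print(eyeproj(t,.0215),eyeproj(t,.0215,d=.066))
E
```

```text
t 26.12 now [0.6395 0.2303 0.1445] yaw 30.85 gap 0.0359 F [ 0.1 -0.3 -0. ]
[1.8, 1.6, 20.5, 0.0]
292 .....................................................................................
294 .....................................................................................
296 .....................................................................................
298 .....................................................................................
300 .....................................................................................
302 .....................................................................................
304 .....................................................................................
306 .....................................................................................
308 .....................................................................................
310 .....................................................................................
312 .....................................................................................
314 .....................................................................................
316 .....................................................................................
318 .....................................................................................
320 .....................................................................................
322 .....................................................................................
324 .....................................................................................
326 .....................................................................................
328 .....................................................................................
[204.97799133 314.91623159] [195.40346253 317.55084765]
[205.30673784 310.19165169] [195.78011333 310.59955889]
```

```bash
python3 - <<'E'
from h import *
a=cv2.imread('pics/s11.png')[:,:,::-1].copy()
h=cv2.cvtColor(a,cv2.COLOR_RGB2HSV); print(h[304:322:3,200].tolist())
cv2.imwrite('pics/s11c.png',cv2.resize(a[250:370,150:310,::-1],(800,600)))
E
```

```text
[[21, 92, 116], [26, 219, 212], [26, 219, 212], [26, 218, 212], [26, 216, 210], [25, 216, 208]]
```

View pics/s11c.png

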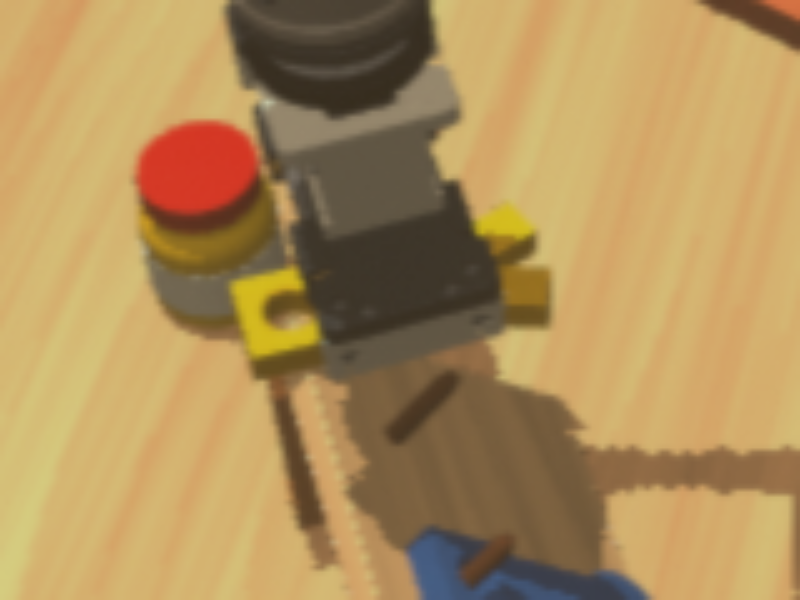

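Yellow is held level with its eye at crop (290,310). Pressing it on the board edge to tilt.

Call:
arm_command:
  commands:
    - [2,1.5,2,0,1]
    - [2,1.5,5,0,1]
    - [2,1.5,8,0,1]
    - [2,1.5,10,0,1]
    - [2,1.5,12,0,1]
    - [2,1.5,14,0,1]
    - [2,1.5,16,0,1]
    - [2,1.5,18,0,1]
    - [2,1.5,20,0,1]
    - [2,1.5,20,0,1]

```text
clock: 27.0
position: [0.6419, 0.2301, 0.1243]
eef_rot: [0.964, 0.266, -0.0, 0.0]
ft_force: [-0.6, 0.3, 1.5]
finger_gap: 0.0359
gripper_force: 12.0
```

```bash
python3 - <<'E'
from h import *
plan()
a=snap('side','s12.png'); amap(a,24,36,292,326,190,270,1,175)
for t in (10,20,30,40): print(eyeproj(t,.0205),eyeproj(t,.0205,d=.066))
E
```

```text
t 27.0 now [0.6419 0.2301 0.1243] yaw 30.86 gap 0.0359 F [-0.6  0.3  1.5]
292 ................................................................................
293 ................................................................................
294 ................................................................................
295 ................................................................................
296 ................................................................................
297 ................................................................................
298 ................................................................................
299 ................................................................................
300 ................................................................................
301 ................................................................................
302 ................................................................................
303 ................................................................................
304 ..
[... 1387 characters left out ...]
...................................................
321 ................................................................................
322 ................................................................................
323 ................................................................................
324 ................................................................................
325 ................................................................................
[204.98054566 317.79131082] [195.38135419 319.3604261 ]
[205.45505608 315.41398209] [196.03095871 315.85624313]
[206.54380484 312.99180182] [197.59796566 312.27402811]
[208.2176239  310.60210422] [200.04357186 308.73065115]
```

```bash
python3 - <<'E'
from h import *
a=cv2.imread('pics/s12.png')[:,:,::-1].copy()
h=cv2.cvtColor(a,cv2.COLOR_RGB2HSV)
b=cv2.imread('pics/s11.png')[:,:,::-1].copy()
print(h[300:322:2,197:216,0].tolist()); print(h[300:322:2,200,1:].tolist())
amap(a,22,36,296,326,190,270,1,150)
E
```

```text
[[21, 21, 21, 21, 20, 20, 20, 20, 20, 19, 20, 20, 20, 19, 17, 19, 18, 18, 19], [21, 21, 21, 21, 21, 20, 20, 20, 20, 19, 18, 17, 19, 18, 18, 17, 19, 19, 19], [19, 20, 21, 21, 21, 21, 21, 21, 21, 21, 21, 20, 18, 18, 18, 17, 18, 17, 19], [20, 20, 21, 21, 21, 21, 21, 21, 21, 21, 21, 20, 18, 18, 18, 18, 18, 18, 19], [20, 20, 21, 21, 21, 21, 21, 21, 21, 20, 20, 20, 19, 18, 18, 17, 19, 18, 18], [19, 20, 21, 21, 21, 21, 21, 21, 21, 20, 20, 20, 20, 19, 17, 18, 17, 18, 19], [20, 20, 20, 20, 21, 21, 21, 21, 21, 20, 19, 19, 20, 19, 19, 18, 18, 18, 18], [19, 20, 20, 20, 21, 21, 21, 21, 21, 21, 21, 21, 21, 20, 19, 19, 18, 18, 18], [15, 17, 20, 21, 21, 21, 21, 21, 21, 21, 21, 21, 21, 21, 21, 20, 19, 18, 18], [18, 19, 20, 20, 21, 20, 20, 20, 20, 20, 20, 20, 20, 20, 20, 20, 19, 19, 18], [19, 19, 18, 19, 20, 20, 20, 20, 20, 20, 20, 20, 20, 20, 20, 20, 18, 17, 19]]
[[166, 103], [199, 176], [219, 205], [217, 195], [215, 190], [213, 188], [213, 188], [213, 188], [212, 185], [183, 192], [154, 195]]
296 ................................................................................
297 ...................
[... 1741 characters left out ...]
....................
318 ................................................................................
319 ................................................................................
320 ................................................................................
321 ................................................................................
322 ................................................................................
323 ................................................................................
324 ................................................................................
325 ................................................................................
```

```bash
python3 - <<'E'
from h import *
k=dict(dz=.0205,d=.0445)
plan((.6419,.2301,.22,30.8),(*tcp(-.088,.062,36,**k)[:2],.22,30.8),(*tcp(-.088,.062,36,**k),30.8),(*tcp(-.088,.024,36,**k),30.8),(*tcp(-.088,.012,36,**k),30.8))
E
```

```text
t 27.05 now [0.6419 0.2301 0.1245] yaw 30.86 gap 0.036 F [0.7 0.2 1.1]
[0.0, -0.0, -95.5, 0.1]
[-73.4, -48.0, -0.0, -0.0]
[0.0, 0.0, 95.8, -0.0]
[26.9, -0.0, 26.9, -0.0]
[8.5, 0.0, 8.5, -0.0]
```

Call:
arm_command:
  commands:
    - [0,0,-20,0,1]
    - [0,0,-45,0,1]
    - [0,0,-70,0,1]
    - [0,0,-95,0,1]
    - [-15,-10,-95,0,1]
    - [-30,-20,-95,0,1]
    - [-45,-30,-95,0,1]
    - [-60,-40,-95,0,1]
    - [-73,-48,-95,0,1]
    - [-73,-48,-95,0,1]
  grip_force: 20

```text
clock: 27.88
position: [0.552, 0.2341, 0.2198]
eef_rot: [0.964, 0.267, -0.001, -0.0]
ft_force: [1.2, -0.3, -0.1]
finger_gap: 0.0357
gripper_force: 20.0
```

Call:
arm_command:
  commands:
    - [0,0,0,0,1]
    - [0,0,0,0,1]
    - [0,0,20,0,1]
    - [0,0,40,0,1]
    - [0,0,60,0,1]
    - [0,0,76,0,1]
    - [0,0,86,0,1]
    - [0,0,92,0,1]
    - [0,0,92,0,1]
    - [0,0,92,0,1]

```text
clock: 28.72
position: [0.5553, 0.2338, 0.1281]
eef_rot: [0.964, 0.266, 0.0, 0.0]
ft_force: [-0.1, -0.7, -0.9]
finger_gap: 0.0357
gripper_force: 20.0
```

```bash
python3 - <<'E'
from h import *
k=dict(dz=.0205,d=.0445)
plan((*tcp(-.088,.062,36,**k),30.8),(*tcp(-.088,.024,36,**k),30.8))
a=snap('side','s13.png'); amap(a,20,36,300,340,230,290,1,190)
for t in (30,36,42): print(eyeproj(t,.0205),eyeproj(t,.0205,d=.066))
E
```

```text
t 28.72 now [0.5553 0.2338 0.1281] yaw 30.84 gap 0.0357 F [-0.1 -0.7 -0.9]
[-0.9, -0.4, 3.9, 0.0]
[26.9, -0.0, 26.9, -0.0]
300 ............................................................
301 ............................................................
302 ............................................................
303 ............................................................
304 ............................................................
305 ............................................................
306 ............................................................
307 ............................................................
308 ............................................................
309 ........###.................................................
310 .......#########............................................
311 .......##########...........................................
312 ......###########...........................................
313 ......##########............................................
314 ......#########.............................................
31
[... 1090 characters left out ...]
............
332 ............................................................
333 ............................................................
334 ............................................................
335 ............................................................
336 ............................................................
337 ............................................................
338 ............................................................
339 ............................................................
[244.40038085 319.41272024] [235.68079093 318.74296532]
[245.41175994 317.96210077] [237.1574572  316.59279101]
[246.61842203 316.5389009 ] [238.9284853  314.48053383]
```

Call:
arm_command:
  commands:
    - [-1,-0.4,4,0,1]
    - [3,-0.4,8,0,1]
    - [7,-0.4,12,0,1]
    - [11,-0.4,16,0,1]
    - [15,-0.4,20,0,1]
    - [19,-0.4,24,0,1]
    - [22,-0.4,27,0,1]
    - [25,-0.4,30,0,1]
    - [26,-0.4,31,0,1]
    - [26,-0.4,31,0,1]

```text
clock: 29.6
position: [0.5773, 0.2477, 0.0966]
eef_rot: [0.964, 0.266, 0.0, 0.0]
ft_force: [1.5, 1.2, 3.2]
finger_gap: 0.0363
gripper_force: 20.0
```

```bash
python3 - <<'E'
from h import *
k=dict(dz=.0205,d=.0445)
plan((*tcp(-.088,.012,36,**k),30.8))
a=snap('side','s14.png'); amap(a,20,36,318,345,220,270,1,190)
print(eyeproj(36,.0205)); h=cv2.cvtColor(a,cv2.COLOR_RGB2HSV); print(h[325:334:2,228:244].tolist())
E
```

```text
t 29.6 now [0.5773 0.2477 0.0966] yaw 30.86 gap 0.0363 F [1.5 1.2 3.2]
[8.4, 0.3, 7.8, 0.1]
318 ..................................................
319 ..................................................
320 ..................................................
321 ........######....................................
322 .......########...................................
323 .......#########..................................
324 ......##########..................................
325 ......########....................................
326 ......####.###....................................
327 .......#######....................................
328 ........###.#.....................................
329 ........######....................................
330 ........#######...................................
331 ........########..................................
332 .........##########...............................
333 .........##########...............................
334 .........##########...............................
335 .........####...####..............................
336 .........##...
[... 1045 characters left out ...]
1, 218, 198], [21, 218, 201], [21, 219, 198], [20, 207, 171], [18, 181, 127], [14, 152, 97], [14, 140, 80], [16, 120, 68], [17, 73, 66], [18, 61, 71], [18, 66, 66], [17, 81, 60], [18, 92, 61]], [[21, 216, 195], [21, 220, 195], [21, 218, 195], [21, 215, 197], [21, 218, 200], [21, 218, 202], [21, 219, 201], [21, 216, 196], [20, 210, 177], [20, 197, 153], [20, 182, 133], [20, 163, 97], [18, 114, 65], [18, 126, 75], [18, 143, 93], [18, 145, 95]], [[20, 206, 193], [21, 217, 194], [21, 221, 194], [21, 217, 194], [21, 219, 196], [21, 220, 198], [21, 219, 200], [21, 219, 200], [21, 219, 201], [21, 220, 202], [21, 219, 198], [20, 205, 163], [19, 168, 103], [19, 131, 80], [18, 112, 73], [17, 85, 63]]]
```

Call:
arm_command:
  commands:
    - [3,0,3,0,1]
    - [5,0,5,0,1]
    - [7,0.3,7,0,1]
    - [8,0.3,8,0,1]
    - [8,0.3,8,0,1]
    - [8,0.3,8,0,-0.2]
    - [8,0.3,8,0,-0.2]
    - [8,0.3,8,0,-0.2]
    - [8,0.3,8,0,-0.2]
    - [8,0.3,8,0,-0.2]

```text
clock: 30.48
position: [0.5835, 0.2512, 0.0885]
eef_rot: [0.964, 0.266, -0.0, 0.0]
ft_force: [-0.5, -0.1, 0.1]
finger_gap: 0.055
gripper_force: 0.0
```

Call:
arm_command:
  commands:
    - [0,0,0,0,-0.2]
    - [0,0,-10,0,-0.2]
    - [0,0,-25,0,-0.2]
    - [0,0,-50,0,-0.2]
    - [0,0,-75,0,-0.2]
    - [0,0,-100,0,-0.2]
    - [0,0,-130,0,-0.2]
    - [-30,0,-130,0,-0.2]
    - [-70,0,-130,0,-0.2]
    - [-100,0,-130,0,-0.2]

```text
clock: 31.32
position: [0.4961, 0.1992, 0.2198]
eef_rot: [0.964, 0.266, 0.0, 0.0]
ft_force: [0.6, 0.2, 0.9]
finger_gap: 0.0554
gripper_force: 0.0
```

Call:
arm_command:
  commands:
    - [-40,0,0,0,-1]
    - [-80,0,0,0,-1]
    - [-80,0,0,0,-1]
    - [-80,0,0,0,-1]
    - [-80,0,0,0,-1]
    - [-80,0,0,0,-1]
    - [-80,0,0,0,-1]
    - [-80,0,0,0,-1]
    - [-80,0,0,0,-1]
    - [-80,0,0,0,-1]

```text
clock: 32.15
position: [0.4296, 0.1592, 0.2186]
eef_rot: [0.964, 0.266, -0.0, 0.0]
ft_force: [0.1, 1.4, 0.6]
finger_gap: 0.0919
gripper_force: 0.0
```

```bash
python3 - <<'E'
from h import *
plan()
a=snap('side','s15.png'); t=snap('top','t15.png')
for c,i in (('top',t),):
    for n in ('red','dark'): print(n,*[np.round(q,3) for q in strip(c,i,n,ROI[c][n])])
cv2.imwrite('pics/s15c.png',np.hstack([cv2.resize(a[150:450,190:400,::-1],(420,600)),cv2.resize(t[140:300,280:460,::-1],(380,600))]))
E
```

```text
t 32.15 now [0.4296 0.1592 0.2186] yaw 30.87 gap 0.0919 F [0.1 1.4 0.6]
red [ 0.583 -0.102] [ 583.879 -102.322] [ 28.379 218.273] -22.233
dark [ 0.505 -0.14 ] [ 505.358 -140.024] [ 29.383 219.619] -14.422
```

View pics/s15c.png

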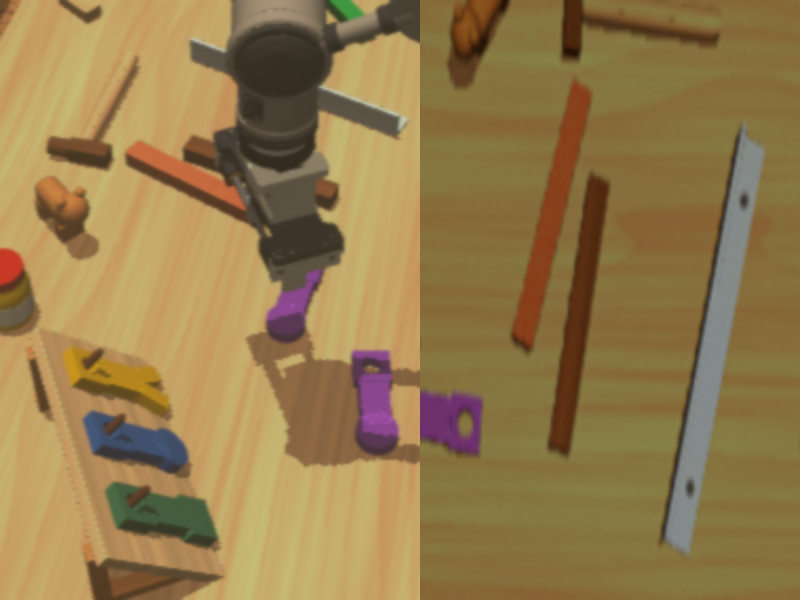

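All three patterns hang flat. The dark strip was knocked aside to (0.505,-0.140), and red hasn't moved. Measuring the rail line, then pushing both strips with the fingers open wide behind red.

```bash
cat >> h.py <<'E'
def rail(im):
    h=cv2.cvtColor(im,cv2.COLOR_RGB2HSV); m=((h[...,1]<60)&(h[...,2]>70)).astype(np.uint8); m[:,:385]=0; m[:,455:]=0; m[:165]=0; m[295:]=0
    out=[]
    for side,z in ((0,.04),(-1,.005)):
        P=np.array([at('top',np.nonzero(m[r])[0][side]+(-.5 if side==0 else .5),r,z)[:2] for r in range(190,270)])
        k=np.polyfit(P[:,0],P[:,1],1); a=np.arctan(k[0]); n=np.array([-np.sin(a),np.cos(a)]); out.append((np.degrees(a).round(2),(P@n).mean().round(4), P[:,0].min().round(3)))
    v=np.nonzero(m.any(1))[0]; return out,v.min(),v.max()
E
python3 - <<'E'
from h import *
print(rail(cv2.imread('pics/t15.png')[:,:,::-1].copy()))
a=np.radians(-18.6); T=np.array([np.cos(a),np.sin(a)]); N=np.array([-np.sin(a),np.cos(a)])
s=.57*T+.130*N
plan((*s,.10,71.4),(*s,.027,71.4)); print(s)
E
```

```text
([(np.float64(-18.56), np.float64(-0.1355), np.float64(0.371)), (np.float64(-18.48), np.float64(-0.1769), np.float64(0.374))], np.int64(173), np.int64(287))
t 32.25 now [0.4294 0.1591 0.2186] yaw 30.86 gap 0.0917 F [ 0.3 -0.4  0.4]
[19.0, 265.0, 118.6, -40.5]
[0.0, 0.0, 73.0, -0.0]
[ 0.5816927  -0.05859691]
```

Call:
arm_command:
  commands:
    - [2,30,5,-4,-1]
    - [4,60,15,-8,-1]
    - [6,90,27,-12,-1]
    - [8,120,40,-16,-1]
    - [10,150,55,-20,-1]
    - [12,180,70,-24,-1]
    - [14,210,85,-28,-1]
    - [16,240,100,-33,-1]
    - [19,265,118,-38,-1]
    - [19,265,118,-40.5,-1]

```text
clock: 33.08
position: [0.5824, -0.0624, 0.097]
eef_rot: [0.812, 0.584, -0.001, -0.001]
ft_force: [-1.3, 0.9, 0.1]
finger_gap: 0.0919
gripper_force: 0.0
```

Call:
arm_command:
  commands:
    - [0,0,0,0,-1]
    - [0,0,0,0,-1]
    - [0,0,0,0,-1]
    - [0,0,0,0,-1]
    - [0,0,0,0,-1]
    - [0,0,0,0,-1]
    - [0,0,0,0,-1]
    - [0,0,0,0,-1]
    - [0,0,0,0,-1]
    - [0,0,0,0,-1]

```text
clock: 33.92
position: [0.5816, -0.0587, 0.1009]
eef_rot: [0.812, 0.583, 0.0, 0.0]
ft_force: [-0.5, 0.3, -0.8]
finger_gap: 0.0917
gripper_force: 0.0
```

```bash
python3 - <<'E'
from h import *
plan((.5817,-.0586,.027,71.5))
E
```

```text
t 33.92 now [ 0.5816 -0.0587  0.1009] yaw 71.35 gap 0.0917 F [-0.5  0.3 -0.8]
[0.1, 0.1, 73.9, -0.1]
```

Call:
arm_command:
  commands:
    - [0,0,20,0,-1]
    - [0,0,40,0,-1]
    - [0,0,60,0,-1]
    - [0,0,70,0,-1]
    - [0,0,74,0,-1]
    - [0,0,74,0,-1]
    - [0,0,74,0,-1]
    - [0,0,74,0,-1]
    - [-5,0,74,0,-1]
    - [-10,0,74,0,-1]

```text
clock: 34.75
position: [0.5787, -0.0685, 0.0277]
eef_rot: [0.812, 0.583, 0.0, 0.001]
ft_force: [-0.5, -0.0, 0.1]
finger_gap: 0.0919
gripper_force: 0.0
```

Call:
arm_command:
  commands:
    - [-6,0,0,0,-1]
    - [-12,0,0,0,-1]
    - [-18,0,0,0,-1]
    - [-24,0,0,0,-1]
    - [-30,0,0,0,-1]
    - [-36,0,0,0,-1]
    - [-42,0,0,0,-1]
    - [-48,0,0,0,-1]
    - [-54,0,0,0,-1]
    - [-60,0,0,0,-1]

```text
clock: 35.58
position: [0.559, -0.1255, 0.0269]
eef_rot: [0.812, 0.583, 0.0, 0.0]
ft_force: [1.5, 4.1, 3.0]
finger_gap: 0.0918
gripper_force: 2.0
```

Call:
arm_command:
  commands:
    - [-6,0,0,0,-1]
    - [-12,0,0,0,-1]
    - [-18,0,0,0,-1]
    - [-24,0,0,0,-1]
    - [-30,0,0,0,-1]
    - [-36,0,0,0,-1]
    - [-42,0,0,0,-1]
    - [-48,0,0,0,-1]
    - [-54,0,0,0,-1]
    - [-60,0,0,0,-1]

```text
clock: 36.42
position: [0.5397, -0.1825, 0.0268]
eef_rot: [0.812, 0.583, -0.0, -0.0]
ft_force: [0.5, 3.2, 2.4]
finger_gap: 0.0922
gripper_force: 1.9
```

```bash
cat >> h.py <<'E'
def strips2(im,c='top',bx=(300,140,460,300)):
    for n in ('red','dark'):
        p,_,(w,h),a=strip(c,im,n,bx); r=np.radians(-18.5); T=np.array([np.cos(r),np.sin(r)]);N=np.array([-np.sin(r),np.cos(r)])
        print(n,p.round(4),'ang to rail',round(a+18.5,2),'size',round(w),round(h),'t',round(p@T-.5665,4),'n',round(p@N+.137,4))
E
python3 - <<'E'
from h import *
plan(); s=readout.observe()['position']; print('n',s[0]*.3173+s[1]*.9483+.137)
a=snap('side','s16.png'); t=snap('top','t16.png'); strips2(t)
E
```

```text
t 36.42 now [ 0.5397 -0.1825  0.0268] yaw 71.36 gap 0.0922 F [0.5 3.2 2.4]
n 0.13522655107679568
red [ 0.6485 -0.2474] ang to rail 90.21 size 22 5 t 0.127 n 0.1082
dark [ 0.7349 -0.1308] ang to rail 7.36 size 39 36 t 0.172 n 0.2462
```

Call:
arm_command:
  commands:
    - [-6,0,0,0,-1]
    - [-12,0,0,0,-1]
    - [-18,0,0,0,-1]
    - [-24,0,0,0,-1]
    - [-30,0,0,0,-1]
    - [-36,0,0,0,-1]
    - [-42,0,0,0,-1]
    - [-46,0,0,0,-1]
    - [-50,0,0,0,-1]
    - [-54,0,0,0,-1]

```text
clock: 37.35
position: [0.5226, -0.2335, 0.0268]
eef_rot: [0.812, 0.583, -0.0, -0.0]
ft_force: [-0.0, 2.0, -1.1]
finger_gap: 0.0919
gripper_force: 0.6
```

Call:
arm_command:
  commands:
    - [-1,0,0,0,-1]
    - [-2,0,0,0,-1]
    - [-3,0,0,0,-1]
    - [-4,0,0,0,-1]
    - [-5,0,0,0,-1]
    - [-6,0,0,0,-1]
    - [-7,0,0,0,-1]
    - [-8,0,0,0,-1]
    - [-8,0,0,0,-1]
    - [-8,0,0,0,-1]

```text
clock: 38.18
position: [0.5202, -0.2409, 0.0269]
eef_rot: [0.812, 0.583, -0.0, 0.0]
ft_force: [-0.3, 1.0, -0.8]
finger_gap: 0.0917
gripper_force: 0.1
```

```bash
python3 - <<'E'
from h import *
plan(); s=readout.observe()['position']; print('n',s[0]*.3173+s[1]*.9483+.137)
E
```

```text
t 38.18 now [ 0.5202 -0.2409  0.0269] yaw 71.36 gap 0.0917 F [-0.3  1.  -0.8]
n 0.07363579570019299
```

Call:
arm_command:
  commands:
    - [-0.5,0,0,0,-1]
    - [-1,0,0,0,-1]
    - [-1.5,0,0,0,-1]
    - [-2,0,0,0,-1]
    - [-2.5,0,0,0,-1]
    - [-3,0,0,0,-1]
    - [-3.5,0,0,0,-1]
    - [-4,0,0,0,-1]
    - [-4,0,0,0,-1]
    - [-4,0,0,0,-1]

```text
clock: 39.02
position: [0.5192, -0.2437, 0.0269]
eef_rot: [0.812, 0.583, 0.0, -0.0]
ft_force: [1.6, 5.2, 1.3]
finger_gap: 0.0922
gripper_force: 3.2
```

```bash
python3 - <<'E'
from h import *
plan(); s=readout.observe(); p=s['position']; print('n',p[0]*.3173+p[1]*.9483+.137, s['torque'].round(2))
E
```

```text
t 39.02 now [ 0.5192 -0.2437  0.0269] yaw 71.37 gap 0.0922 F [1.6 5.2 1.3]
n 0.07068730962103925 [ 0.94 -0.48  0.  ]
```

Call:
arm_command:
  commands:
    - [-0.5,0,0,0,-1]
    - [-1,0,0,0,-1]
    - [-1.5,0,0,0,-1]
    - [-2,0,0,0,-1]
    - [-2.5,0,0,0,-1]
    - [-3,0,0,0,-1]
    - [-3.5,0,0,0,-1]
    - [-4,0,0,0,-1]
    - [-4,0,0,0,-1]
    - [-4,0,0,0,-1]

```text
clock: 39.85
position: [0.5191, -0.2438, 0.027]
eef_rot: [0.812, 0.583, 0.002, -0.002]
ft_force: [9.6, 21.3, 5.3]
finger_gap: 0.0919
gripper_force: 11.8
```

```bash
python3 - <<'E'
from h import *
plan(); s=readout.observe(); p=s['position']; print('n',p[0]*.3173+p[1]*.9483+.137, s['torque'].round(2))
E
```

```text
t 39.85 now [ 0.5191 -0.2438  0.027 ] yaw 71.36 gap 0.0919 F [ 9.6 21.3  5.3]
n 0.0704794144164489 [ 3.37 -1.82  0.13]
```

Hard stop at 23 N, so both strips are tight against the rail. Back off gently, rise, clear the view and check.

Call:
arm_command:
  commands:
    - [2,0,0,0,-1]
    - [4,0,0,0,-1]
    - [8,0,0,0,-1]
    - [15,0,0,0,-1]
    - [25,0,0,0,-1]
    - [25,0,-20,0,-1]
    - [25,0,-50,0,-1]
    - [25,0,-85,0,-1]
    - [25,0,-120,0,-1]
    - [25,0,-150,0,-1]

```text
clock: 40.68
position: [0.5258, -0.2242, 0.1791]
eef_rot: [0.812, 0.583, 0.0, 0.001]
ft_force: [1.2, -0.4, 0.7]
finger_gap: 0.092
gripper_force: 0.0
```

Call:
arm_command:
  commands:
    - [35,0,-15,0,-1]
    - [70,0,-30,0,-1]
    - [105,0,-40,0,-1]
    - [140,0,-40,0,-1]
    - [175,0,-40,0,-1]
    - [210,0,-40,0,-1]
    - [245,0,-40,0,-1]
    - [270,0,-40,0,-1]
    - [270,0,-40,0,-1]
    - [270,0,-40,0,-1]

```text
clock: 41.52
position: [0.6118, 0.0329, 0.2164]
eef_rot: [0.811, 0.584, -0.0, 0.0]
ft_force: [-0.1, -0.5, 0.3]
finger_gap: 0.0914
gripper_force: 0.0
```

```bash
python3 - <<'E'
from h import *
plan()
a=snap('side','s17.png'); t=snap('top','t17.png'); strips2(t,bx=(340,160,440,290)); print(rail(t))
cv2.imwrite('pics/fin.png',np.hstack([cv2.resize(a[150:450,190:400,::-1],(420,600)),cv2.resize(t[160:300,340:460,::-1],(380,600))]))
E
```

```text
t 41.52 now [0.6118 0.0329 0.2164] yaw 71.52 gap 0.0914 F [-0.1 -0.5  0.3]
red [ 0.5252 -0.2739] ang to rail -0.12 size 29 219 t 0.0185 n 0.0439
dark [ 0.4552 -0.28  ] ang to rail -0.74 size 60 223 t -0.046 n 0.0159
([(np.float64(-18.77), np.float64(-0.1327), np.float64(0.371)), (np.float64(-18.47), np.float64(-0.177), np.float64(0.374))], np.int64(173), np.int64(287))
```

View pics/fin.png

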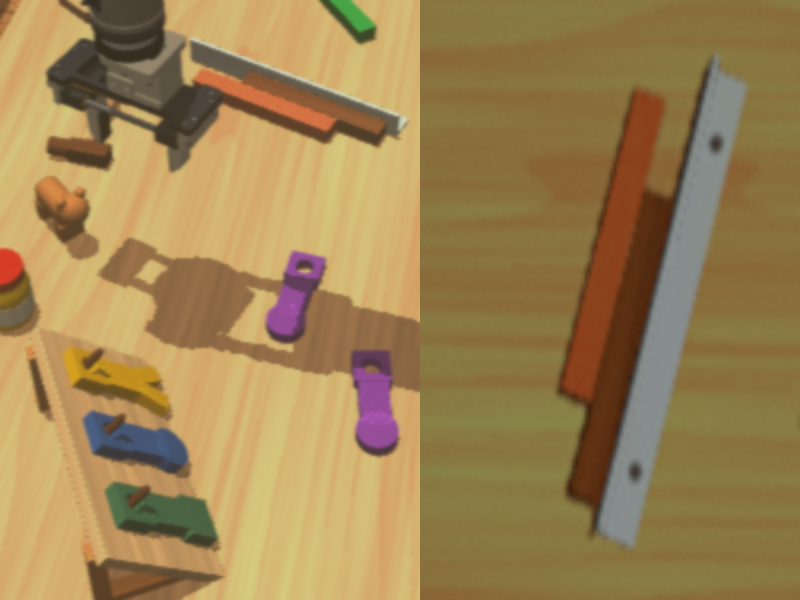

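Final view: the strips lie stacked tight and parallel on the rail (dark offset −46 mm, red +18 mm along it). All three patterns are flat on their pegs, and the gripper is clear.

```bash
python3 -c "
from rig import manip; print(manip.job_done())"
```

```text
the job is handed in; nothing more can be done
None
```

I've handed the job in: all three patterns hang flat on their own pegs, and both strips are pushed up tight and parallel to the rail with dark against its face and red against dark; the hand-in returned no verdict, so this rests on the final pictures and measurements.

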